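Feed the plaster block down the trimming jig to its stop

TASK

Push the plaster block that lies on the front part of the wooden jig down the lane between the two low rails until its leading end rests flat against the metal stop plate, then leave it there and draw the gripper clear. The varnish on both rails is still wet, so neither the block nor the gripper may touch either rail; straighten and centre the block before it enters. Only push it with the fingers, without gripping, lifting or tipping it, and leave the other things on the bench where they are.

Things in the scene. Friction and masses are not known exactly. Their poses are not given: they have to be found in the camera images.
- jig: Wooden trimming jig fixed on the worktop: a plywood board 380 x 180 x 12 mm. Origin: centre of its underside, on the worktop; z up, x along the lane towards the stop plate, y to the left. Board: x -190 to 190, y -90 to 90 mm, top at z = 12 mm. From x = -190 to -30 mm it is a bare apron; from x = -30 to 170 mm lies the lane between the rails, centred on y = 0, 62 mm wide.
- left_rail: Low dark wooden guide rail screwed to the board on the left of the lane, 200 mm long, 10 mm wide, 10 mm high (its top 22 mm above the worktop). Origin: centre of its underside, at jig (70, 36, 12) mm; same axes as the jig. Must not be touched.
- right_rail: The same rail on the right of the lane, origin at jig (70, -36, 12) mm. Must not be touched.
- stop_plate: Aluminium stop plate fixed across the far end of the lane, 14 x 100 x 22 mm (top 34 mm above the worktop). Origin: on the board in the middle of the face that the block meets; same axes as the jig.
- lane_mouth (a point): Point on the board's top at the start of the lane, midway between the near ends of the rails, at jig (-30, 0, 12) mm; same axes as the jig.
- stop_face (a point): Point on the board's top in the middle of the stop plate's face at the end of the lane, at jig (170, 0, 12) mm; same axes as the jig.
- work_block: Loose off-white plaster block, about 190 g, 44 mm (its x) by 90 mm (its y) by 30 mm high. Lies flat on the apron before the lane mouth, its long axis (y) along the lane but up to 17 degrees askew and 30 mm off the lane's centre line. Origin: centre of its underside, z up. Board friction about 0.5 to 0.7. Seated at the stop, its origin is at jig x = 125 mm, its top 42 mm over the worktop.
- slip_jar: Bystander: white jar with a blue lid, 65 mm wide, 92 mm high, beyond the fixed banding wheel, which stands to the right of the jig and with the cast bud on its plate is 210 mm high (pass over it or round it). Origin: centre of its underside.
- tape_roll: Bystander: roll of masking tape lying flat, 68 mm wide, 24 mm high, on the robot's side of the jig. Origin: centre of its underside.
- boxwood_paddle: Bystander: wooden modelling stick 207 mm long, 11 mm high, lying at the front edge of the worktop. Origin: centre of its underside, long axis y.
- loop_tool: Bystander: loop tool with wooden handle, 195 mm long, 12 mm high, near the front edge of the worktop. Origin: centre of its underside, long axis y.
- cast_dome: Bystander: white ribbed plaster dome, 100 mm wide, 53 mm high, behind the jig. Origin: centre of its underside.
- marker: Bystander: marker pen 133 mm long lying on the right of the worktop. Origin: centre of its underside, long axis y.

How it is judged:
By the outcome, as a careful person would: the job done as asked, in the order asked, and still so for the second after the job is handed in, with the robot touching nothing.
It also fails if it takes over 70 s, if anything falls off the work surface, if the arm or the gripper's body presses on something with over 40 N, if the wrist force passes 120 N, or if a joint passes its speed limit or range.

ROBOT

A 7-joint arm with a two-finger parallel gripper is mounted at the origin on a cart in front of the work surface, level with it; the furniture and walls round the work are solid. World frame = base frame: x ahead of the robot, y to its left, z up, the work surface at z = 0. Lengths are in m, angles in degrees, forces in N, time in s.
With the tool pointing down it reaches from about 0.425 to 1.025 m from the base axis. Payload 9.4 kg.
Tool frame: the origin (TCP) lies between the finger pads; the fingertips stand 17 mm ahead of it and the grasp point (between the pads) lies 2 mm behind it (robot.nose_length is the x of the fingertips in the tool frame, in m); x points along the fingers, y is the direction in which the jaws open and shut, and the axes are right-handed (so a half turn about x gives the same grasp; the last joint's range is limited). The gripper opens to 85 mm and grips with 20 to 120 N. Pads are 22 mm wide; open, the fingers measure 114 mm over their backs; the gripper's body (76 mm by 85 mm) begins 54 mm behind the grasp point. The pads swing forward as they close: fully open they stand 13 mm farther back than shut.
Start: joints at [-80.827, 34.337, -0.143, 91.639, 0.103, 54.024, -4.572], TCP at [0.17, 0.705, 0.212] pointing down, gripper open.
Joint ranges: [-147.43, 147.43], [-19.82, 112.94], [-74.19, 73.91], [6.32, 146.72], [-59.91, 239.91], [6.04, 106.73], [-150.56, 150.56]. Speed limits (degrees/s): [127.2, 127.2, 172.46, 172.46, 180, 180, 180].

INTERFACE

Orientations are given as [roll, pitch, yaw] about the fixed x, y, z axes, in that order (R = Rz(yaw) Ry(pitch) Rx(roll)).
In Python, from cell import robot, read_camera, calibration gives the robot as it stands.
- The arm moves only by the tool drive_tool, never from a script. Its argument "steps" is a list of rows, each an object with "fingers": the finger opening in mm, from 0 to 85.4; "delta_pos": the shift along the tool's x, y, z in mm, a list of three; "turn": the turn about the tool's x in degrees. In form: [{"fingers": fingers, "delta_pos": [x, y, z], "turn": turn}, ...]. A call has 1 to 12 rows; each row is the pose to reach, as a shift and turn from the pose commanded when the call began, along the tool's axes at that moment; what a row does not reach only later rows make up. A row lasts 1/10 s, in which the tool goes at most 50 mm and 8.59 degrees, less where a joint would pass 70% of its speed; a pose out of reach is approached as far as the arm can. A call with a gripper value outside its range is refused whole. The fingers move at their own pace and stop on an object; "grip_force" is the grip in N (left out, the last holds). Time passes only in rows, so rows that repeat a pose let the fingers close. It gives the time, the measured TCP pose, the force and the opening at its end, in the units of the state.
- robot.read_state(): the state, without advancing time (a new reading comes with each control period).
- read_camera(name): name is "scene" or "side" or "wrist"; returns the picture (420x560x3 uint8, blue, green, red); there is no depth.
- calibration(name): a dict with "intrinsics" (3x3 intrinsics, pixels), "world_from_camera" (4x4, takes a point from camera to world coordinates). Camera axes: x right, y down, z forward; pixel columns grow to the right and rows downward; lengths in m; the calibration is good to about 2 mm. A picture is of the moment at which its call begins: read the wrist's pose just before it. calibration takes no time and is no camera call; for the wrist camera it gives the pose at the moment of the call.
- robot.hand_in(): hands the job in, once; it reports no verdict.
The state is a dict: "time": time; "joint_pos": joint angles; "qvel": joint speeds; "effort": joint torques, N m; "position": TCP position; "eef_rot": TCP orientation; "force": force on the tool from outside, world axes, zero at the start; "ft_torque": the same for the moment, N m; "width": opening from 0.0 (shut) to 1.0 (fully open).
Only numpy, scipy, OpenCV 4.12 (cv2) and the standard library are available. Lean on these libraries where they do the work, as an engineer would, in place of code of your own. Each camera call takes 0.05 s, during which the arm holds its last target.

## Working session

There is one attempt and no reset: what is moved stays moved. The work goes in short steps, Python scripts to look and compute and a tool call to move; the robot and the scene stay as the last step left them, time stands still between calls to the robot, and variables do not carry over. Pictures are saved under pics/ and viewed, and the job is handed in when it is done.

Besides the shell and the picture viewer there is one more tool, called after "Emit:" as name(argument=value, ...), one argument or row to a line, values as JSON. drive_tool: Moves the arm, as the interface text tells. Its arguments: {"type":"object","properties":{"steps":{"type":"array"},"grip_force":{"type":"number"}},"required":["steps"]}

```bash
mkdir -p pics; ls; python3 - <<'E'
from cell import robot, read_camera, calibration
import cv2
s=robot.read_state();print(s)
for n in("scene","side","wrist"):
    c=calibration(n);print(n,c["intrinsics"],c["world_from_camera"])
    cv2.imwrite(f"pics/{n}0.png",read_camera(n))
E
```

```text
pics
{'time': 0.0, 'joint_pos': array([-80.82858477,  34.38748033,  -0.14708244,  91.67989837,
         0.10444578,  54.02342878,  -4.57398684]), 'qvel': array([-0.00812595, -0.0471448 , -0.01594314, -0.01166398, -0.02935858,
        0.04805454,  0.01236574]), 'effort': array([ 1.16343348e-03, -7.76421475e+01,  1.56517491e+00, -2.57999754e+01,
        1.22797309e-02,  9.16293240e-03,  7.38919795e-06]), 'position': array([0.16995403, 0.70429205, 0.21158571]), 'eef_rot': array([-84.56916329,  89.90931422, -98.13169762]), 'force': array([ 0.36438921, -0.31787928, -0.26955741]), 'ft_torque': array([ 0.01418555, -0.03009788, -0.01812026]), 'width': 1.0056159302303855}
scene [[434.80826569   0.         280.52765818]
 [  0.         434.80826569 213.21292941]
 [  0.           0.           1.        ]] [[ 0.54520501 -0.63451798  0.54784891 -0.14797339]
 [-0.83829977 -0.41092674  0.35831929 -0.55600123]
 [-0.00223427 -0.65461909 -0.75595559  1.00400026]
 [ 0.          0.          0.          1.        ]]
side [[425.17514575   0.         283.39948122]
 [  0.         425.17514575 215.39127232]
 [  0.           0.           1.        ]] [[ 0.6585931  -0.64896716  0.38091569  0.09492229]
 [-0.75240358 -0.55983663  0.34709048 -0.50233256]
 [-0.01199976 -0.51519372 -0.85698975  1.07144456]
 [ 0.          0.          0.          1.        ]]
wrist [[375.49710231   0.         278.84096201]
 [  0.         375.49710231 203.45083454]
 [  0.           0.           1.        ]] [[ 0.23479164  0.92930948  0.28505576  0.09700257]
 [ 0.97204423 -0.22395511 -0.07052741  0.72120541]
 [-0.0017021   0.29364605 -0.95591271  0.37337851]
 [ 0.          0.          0.          1.        ]]
```

View pics/scene0.png

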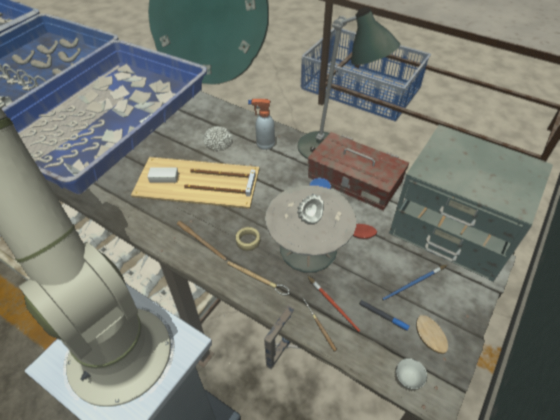

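View pics/side0.png

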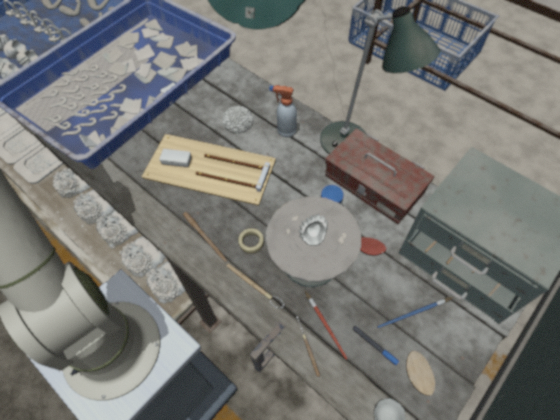

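View pics/wrist0.png

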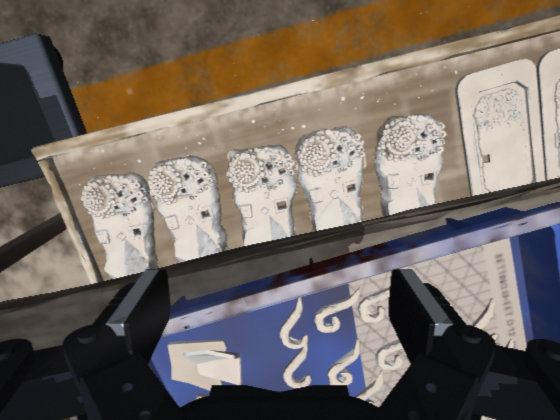

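The scene view shows the jig at about (135-260, 158-205), with the block at the left end near (163,175) and the stop at (251,183). The wrist view looks away from it. I'll enlarge both fixed views.

```bash
python3 - <<'E'
import cv2
a=cv2.imread("pics/scene0.png")[150:213,128:268]; cv2.imwrite("pics/sc1.png",cv2.resize(a,None,fx=5.5,fy=5.5,interpolation=cv2.INTER_CUBIC))
a=cv2.imread("pics/side0.png")[130:207,138:283]; cv2.imwrite("pics/si1.png",cv2.resize(a,None,fx=5.5,fy=5.5,interpolation=cv2.INTER_CUBIC))
E
```

```text
(no output)
```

View pics/sc1.png

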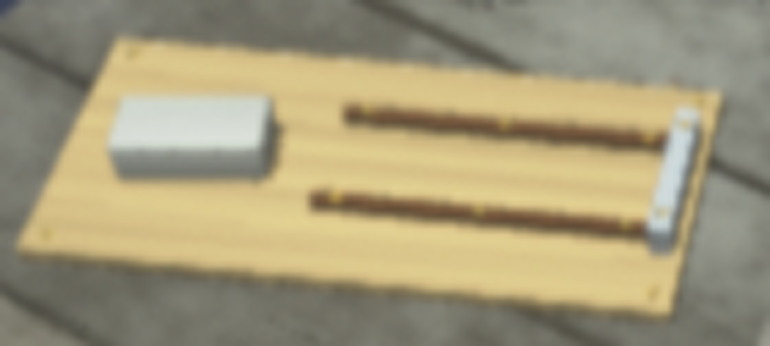

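View pics/si1.png

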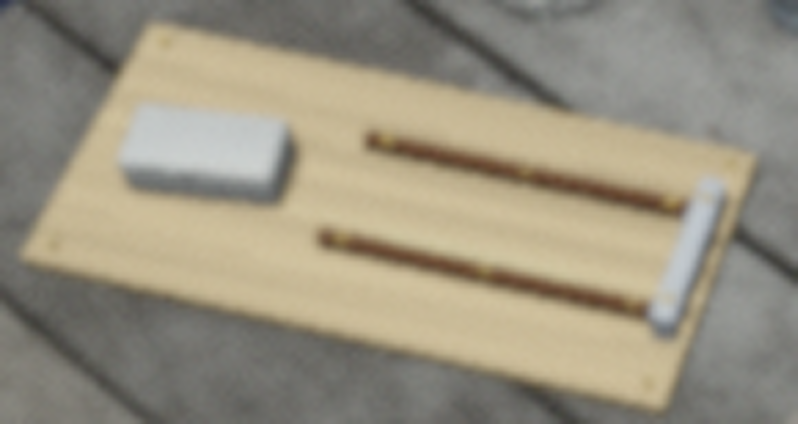

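Both crops show the jig's corners, the rails and the block's top clearly. I'll fit the poses.

```bash
cat > h.py <<'E'
import numpy as np, cv2
from scipy.optimize import least_squares
from cell import robot, read_camera, calibration
def proj(c,P):
    K=np.array(c["intrinsics"]);T=np.linalg.inv(np.array(c["world_from_camera"]))
    q=(T[:3,:3]@np.atleast_2d(P).T).T+T[:3,3]; q=q@K.T; return q[:,:2]/q[:,2:]
def pts(p,L):  # p=(x,y,yawrad) L local pts
    c,s=np.cos(p[2]),np.sin(p[2]);L=np.atleast_2d(L)
    return np.c_[p[0]+c*L[:,0]-s*L[:,1],p[1]+s*L[:,0]+c*L[:,1],L[:,2]]
def fit(obs,p0):
    # obs list of (cal, local pts, px)
    f=lambda p:np.concatenate([(proj(c,pts(p,L))-u).ravel() for c,L,u in obs])
    r=least_squares(f,p0,loss='soft_l1');return r.x,f(r.x)
def ray(c,u,z):
    K=np.array(c["intrinsics"]);T=np.array(c["world_from_camera"])
    d=T[:3,:3]@np.linalg.inv(K)@np.array([u[0],u[1],1.]);t=(z-T[2,3])/d[2];return T[:3,3]+t*d
E
python3 - <<'E'
from h import *
un=lambda a,o,f=5.5:(np.array(a,float)+.5)/f-.5+np.array(o)
S,D=calibration("scene"),calibration("side")
J=np.array([[-190,90,12],[190,90,12],[190,-90,12],[-190,-90,12]])/1e3
R=np.array([[-30,36,22],[-30,-36,22]])/1e3
js=un([[120,38],[722,92],[672,316],[20,248]],(128,150)); jd=un([[148,22],[757,155],[663,410],[22,262]],(138,130))
c=ray(S,js.mean(0),.012);e=ray(S,js[1],.012)-ray(S,js[0],.012);p0=[c[0],c[1],np.arctan2(e[1],e[0])]
for o in([(S,J,js)],[(D,J,jd)],[(S,J,js),(D,J,jd)]):
    pj,r=fit(o,p0);print(pj,np.degrees(pj[2]),np.abs(r).max())
# block: local x' = lane dir (90), y'=left(44)
B=np.array([[-45,22,42],[45,22,42],[45,-22,42],[-45,-22,42],[45,-22,12],[-45,-22,12]])/1e3
bs=un([[120,95],[270,97],[263,150],[111,148],[265,178],[118,178]],(128,150))
bd=un([[137,103],[292,122],[275,188],[121,170],[277,202],[127,187]],(138,130))
for o in([(S,B,bs)],[(D,B,bd)],[(S,B,bs),(D,B,bd)]):
    b,r=fit(o,p0);d=b[:2]-pj[:2];cc,ss=np.cos(pj[2]),np.sin(pj[2])
    print("block jig xy",1e3*(cc*d[0]+ss*d[1]),1e3*(-ss*d[0]+cc*d[1]),"yaw",np.degrees(b[2]-pj[2]),b,np.abs(r).max())
E
```

```text
[ 0.54228854  0.21789739 -1.12796056] -64.6273792677656 0.697739443927901
[ 0.54613986  0.21897158 -1.12486095] -64.44978501660741 0.5738327359793232
[ 0.54456683  0.21865241 -1.12527633] -64.4735843993436 1.1452201771096213
block jig xy -108.71025410739126 -6.680728700200908 yaw 7.079012552485608 [ 0.49169203  0.31387219 -1.00172425] 1.1348818608714737
block jig xy -105.87667706070394 -3.5835816499498185 yaw 6.997695960953382 [ 0.49570792  0.31264986 -1.00314349] 2.234629711289159
block jig xy -107.26842790965253 -5.00872920762218 yaw 6.912522942402716 [ 0.49382214  0.31329162 -1.00463004] 2.5097483322674066
```

```bash
cat >> h.py <<'E'
from scipy.spatial.transform import Rotation as Ro
JP=np.array([0.5446,0.2187,np.radians(-64.47)])
def Rj(jp): c,s=np.cos(jp[2]),np.sin(jp[2]); return np.array([[c,-s,0],[s,c,0],[0,0,1.]])
def tool():
    s=robot.read_state();return np.array(s["position"]),Ro.from_euler('xyz',s["eef_rot"],degrees=True).as_matrix(),s
def tojig(P,jp): return (Rj(jp).T@(np.asarray(P)-np.array([jp[0],jp[1],0])))
def fromjig(P,jp): return Rj(jp)@np.asarray(P)+np.array([jp[0],jp[1],0])
def plan(tj,jp,sign=1):
    """tj TCP target in jig frame mm; returns delta in tool mm and turn so tool y -> sign*jig y"""
    p,R,s=tool();d=R.T@(fromjig(np.array(tj)/1e3,jp)-p)*1e3
    yd=R.T@(Rj(jp)[:,1]*sign);turn=np.degrees(np.arctan2(yd[2],yd[1]))
    print("now jig mm",np.round(tojig(p,jp)*1e3,1),"delta",np.round(d,1),"turn",round(turn,2),"j7",round(s["joint_pos"][6],1),"F",np.round(s["force"],1),"t",s["time"],"x-axis",np.round(R[:,0],4),"w",round(s["width"],3))
E
python3 - <<'E'
from h import *
p,R,s=tool();print(R)
T=np.array(calibration("wrist")["world_from_camera"]);print("cam in tool",R.T@(T[:3,3]-p),"fwd",R.T@T[:3,2])
print("nose",robot.nose_length)
for sg in(1,-1):plan([-190,0,260],JP,sg)
E
```

```text
[[-1.54731146e-04  2.34555857e-01  9.72102631e-01]
 [-1.20462414e-03  9.72101894e-01 -2.34555871e-01]
 [-9.99999262e-01 -1.20731139e-03  1.32137207e-04]]
cam in tool [-0.16169142 -0.00093595 -0.07489934] fwd [ 9.55956595e-01 -3.46786899e-04  2.93507866e-01]
nose 0.017
now jig mm [-599.7 -128.7  211.8] delta [ -47.9 -236.9  358.2] turn 50.9 j7 -4.6 F [-0.  -0.   0.4] t 0.15 x-axis [-2.0e-04 -1.2e-03 -1.0e+00] w 0.999
now jig mm [-599.7 -128.7  211.8] delta [ -47.9 -236.9  358.2] turn -129.1 j7 -4.6 F [-0.  -0.   0.4] t 0.15 x-axis [-2.0e-04 -1.2e-03 -1.0e+00] w 0.999
```

Emit:
drive_tool(
  steps=[
    {"fingers":85,"delta_pos":[-45,0,0],"turn":0},
    {"fingers":85,"delta_pos":[-45,-27,40],"turn":8},
    {"fingers":85,"delta_pos":[-45,-54,80],"turn":16},
    {"fingers":85,"delta_pos":[-45,-81,120],"turn":24},
    {"fingers":85,"delta_pos":[-45,-108,160],"turn":32},
    {"fingers":85,"delta_pos":[-45,-135,200],"turn":40},
    {"fingers":85,"delta_pos":[-45,-162,240],"turn":46},
    {"fingers":85,"delta_pos":[-45,-189,280],"turn":50.9},
    {"fingers":85,"delta_pos":[-35,-215,320],"turn":50.9},
    {"fingers":85,"delta_pos":[-30,-237,350],"turn":50.9},
    {"fingers":85,"delta_pos":[-30,-237,350],"turn":50.9},
    {"fingers":85,"delta_pos":[-30,-237,350],"turn":50.9},
  ],
)

```text
time: 1.35
position: [0.4551, 0.3916, 0.2423]
eef_rot: [-84.1, 90.0, -148.7]
force: [-0.6, -0.2, -0.5]
width: 0.997
```

```bash
python3 - <<'E'
from h import *
plan([-190,0,240],JP)
c=calibration("wrist");np.savez("w1.npz",K=c["intrinsics"],T=c["world_from_camera"])
im=read_camera("wrist");cv2.imwrite("pics/w1.png",im)
c2=calibration("wrist");print(np.abs(np.array(c2["world_from_camera"])-np.array(c["world_from_camera"])).max())
E
```

```text
now jig mm [-194.5   -6.3  242.3] delta [2.3 6.3 4.5] turn -0.12 j7 -12.2 F [-0.6 -0.2 -0.5] t 1.35 x-axis [-4.e-04 -2.e-04 -1.e+00] w 0.997
0.002029085090511862
```

View pics/w1.png

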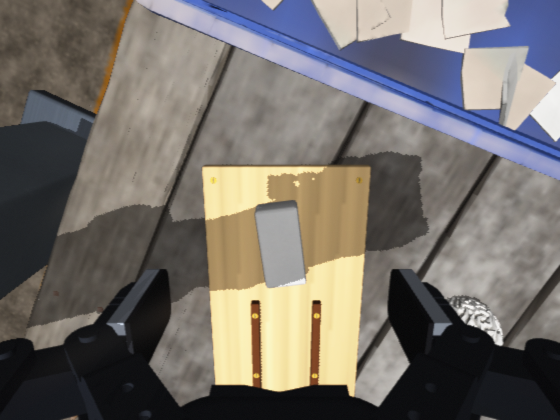

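The picture is oriented with the lane running downward and image right as jig +y. The apron corners are at (204,167) and (369,167), the block's top is at about (256-305, 202-287), and the rails start at y≈301. The arm was still settling, so I'll retake it and enlarge.

```bash
python3 - <<'E'
from h import *
c=calibration("wrist")
im=read_camera("wrist");cv2.imwrite("pics/w2.png",im)
c2=calibration("wrist");np.savez("w2.npz",K=c["intrinsics"],T=c["world_from_camera"]);print(np.abs(np.array(c2["world_from_camera"])-np.array(c["world_from_camera"])).max(),robot.read_state()["time"])
cv2.imwrite("pics/w2a.png",cv2.resize(im[155:310,195:380],None,fx=3.8,fy=3.8,interpolation=cv2.INTER_CUBIC))
E
```

```text
0.0012454176237549075 1.45
```

View pics/w2a.png

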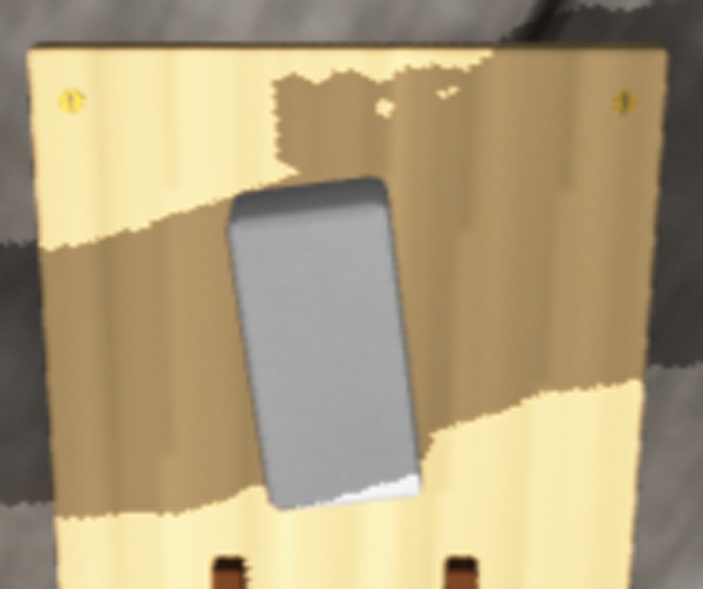

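```bash
cat >> h.py <<'E'
def unc(a,o,f): return (np.array(a,float)+.5)/f-.5+np.array(o)
def ld(n): d=np.load(n);return {"intrinsics":d["K"],"world_from_camera":d["T"]}
E
python3 - <<'E'
from h import *
c=ld("w2.npz");u=lambda a:unc(a,(195,155),3.8)
Lj=np.array([[-190,-90,12],[-190,90,12],[-30,-41,22],[-30,-31,22],[-30,31,22],[-30,41,22],[-180,-80,12]])[:6]/1e3
pj,r=fit([(c,Lj,u([[28,48],[667,48],[213,571],[245,571],[445,571],[478,571]]))],JP)
print(pj,np.degrees(pj[2]),np.round(r,1))
B=np.array([[-45,-22,42],[-45,22,42],[45,22,42],[45,-22,42],[-45,-22,12],[-45,22,12]])/1e3
b,r=fit([(c,B,u([[230,226],[389,208],[421,493],[272,509],[236,193],[384,178]]))],[.49,.31,-1])
for q in(pj,JP):print("block in jig",np.round(tojig([b[0],b[1],0],q)*1e3,1),np.degrees(b[2]-q[2]),np.round(r,1))
E
```

```text
[ 0.54516053  0.21879742 -1.12525986] -64.47264110931997 [-0.7  0.1  0.8  0.1 -0.5 -0.  -0.3 -0.   0.5 -0.   0.4 -0. ]
block in jig [-106.1   -5.3    0. ] 6.770661958513222 [-0.7 -0.3  0.5 -0.4  0.7  3.1 -0.4  3.2 -0.6 -0.4  0.5 -1. ]
block in jig [-105.9   -4.8    0. ] 6.768020849193247 [-0.7 -0.3  0.5 -0.4  0.7  3.1 -0.4  3.2 -0.6 -0.4  0.5 -1. ]
```

Emit:
drive_tool(
  steps=[
    {"fingers":70,"delta_pos":[20,0,35],"turn":0},
    {"fingers":70,"delta_pos":[65,0,65],"turn":0},
    {"fingers":70,"delta_pos":[110,0,71],"turn":0},
    {"fingers":70,"delta_pos":[150,0,71],"turn":0},
    {"fingers":70,"delta_pos":[172,0,71],"turn":0},
    {"fingers":70,"delta_pos":[172,0,71],"turn":0},
    {"fingers":70,"delta_pos":[172,0,71],"turn":0},
  ],
)

```text
time: 2.15
position: [0.4849, 0.3294, 0.0708]
eef_rot: [-132.0, 90.0, 163.6]
force: [-0.5, -0.0, 0.4]
width: 0.822
```

```bash
sed -i 's/^JP=.*/JP=np.array([0.5450,0.2188,np.radians(-64.47)])/' h.py; python3 - <<'E'
from h import *
plan([-124,-6,40],JP)
im=read_camera("wrist");cv2.imwrite("pics/w3.png",im)
im=read_camera("side");cv2.imwrite("pics/s3.png",cv2.resize(im[100:200,120:260],None,fx=5,fy=5,interpolation=cv2.INTER_CUBIC))
E
```

```text
now jig mm [-125.7   -6.5   70.8] delta [30.8  0.6  1.7] turn 0.1 j7 -1.1 F [-0.5 -0.   0.4] t 2.15 x-axis [-4.e-04  1.e-04 -1.e+00] w 0.822
```

View pics/w3.png

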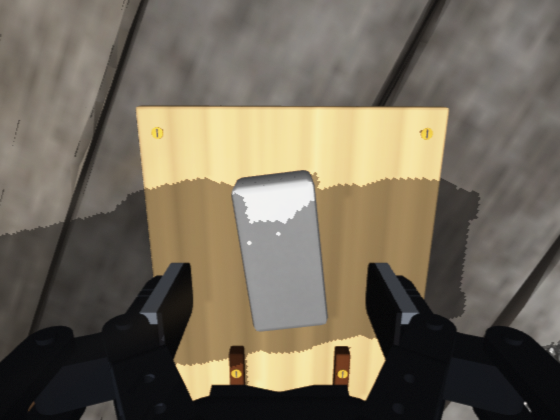

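View pics/s3.png

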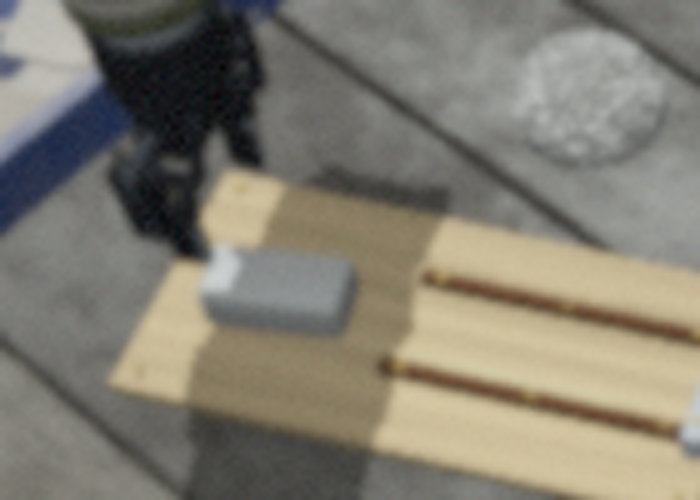

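```bash
python3 - <<'E'
from h import *
p,R,s=tool();c=calibration("wrist")
for x in(17,12,8,4):
  print(x,np.round(proj(c,[p+R@(np.array([x,y,z])/1e3) for y,z in((-35,-11),(-35,11),(35,-11),(35,11))]),0).tolist())
im=cv2.imread("pics/w3.png");cv2.imwrite("pics/w3a.png",cv2.resize(im[250:400,90:240],None,fx=4,fy=4))
E
```

```text
17 [[211.0, 219.0], [213.0, 259.0], [350.0, 219.0], [347.0, 259.0]]
12 [[209.0, 222.0], [211.0, 263.0], [351.0, 222.0], [349.0, 263.0]]
8 [[208.0, 225.0], [210.0, 267.0], [353.0, 225.0], [350.0, 267.0]]
4 [[206.0, 228.0], [209.0, 270.0], [355.0, 228.0], [352.0, 270.0]]
```

View pics/w3a.png

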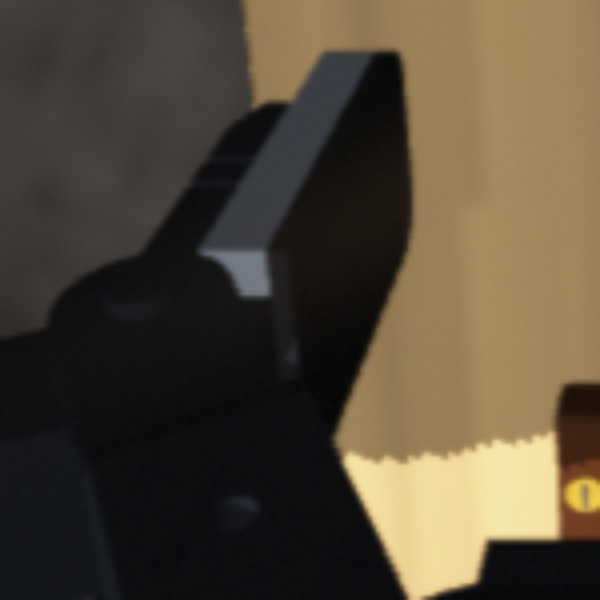

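```bash
python3 - <<'E'
from h import *
p,R,s=tool()
for n in("side","scene"):
  c=calibration(n)
  for x in(17,4,-31):
    print(n,x,np.round(proj(c,[p+R@(np.array([x,y,z])/1e3) for y,z in((-35,-11),(-35,11),(35,-11),(35,11))]),0).tolist())
im=read_camera("scene");cv2.imwrite("pics/sc3.png",cv2.resize(im[100:210,100:260],None,fx=5,fy=5,interpolation=cv2.INTER_CUBIC))
im=read_camera("side");cv2.imwrite("pics/s3b.png",cv2.resize(im[80:200,110:250],None,fx=5,fy=5,interpolation=cv2.INTER_CUBIC))
E
```

```text
side 17 [[160.0, 160.0], [166.0, 161.0], [169.0, 143.0], [175.0, 144.0]]
side 4 [[159.0, 157.0], [165.0, 159.0], [168.0, 140.0], [174.0, 141.0]]
side -31 [[155.0, 150.0], [162.0, 151.0], [165.0, 132.0], [172.0, 134.0]]
scene 17 [[149.0, 175.0], [156.0, 176.0], [156.0, 160.0], [163.0, 161.0]]
scene 4 [[148.0, 172.0], [155.0, 173.0], [156.0, 157.0], [162.0, 158.0]]
scene -31 [[146.0, 164.0], [153.0, 164.0], [153.0, 149.0], [160.0, 149.0]]
```

View pics/sc3.png

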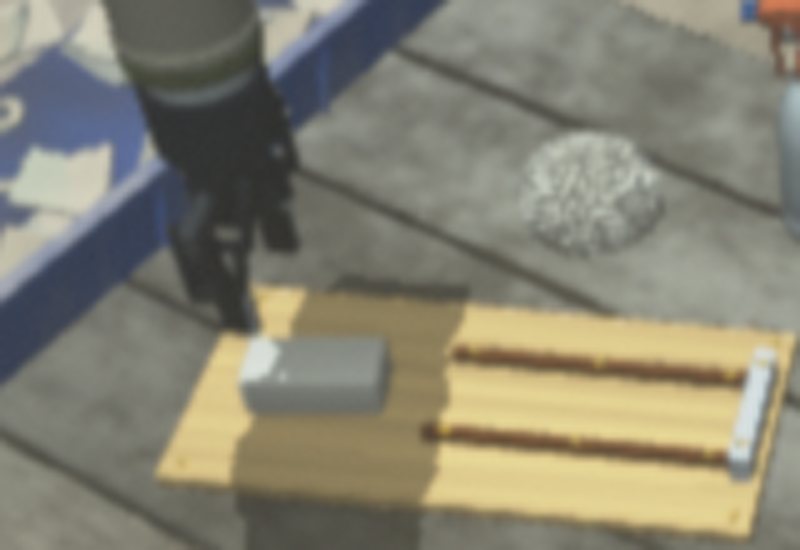

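View pics/s3b.png

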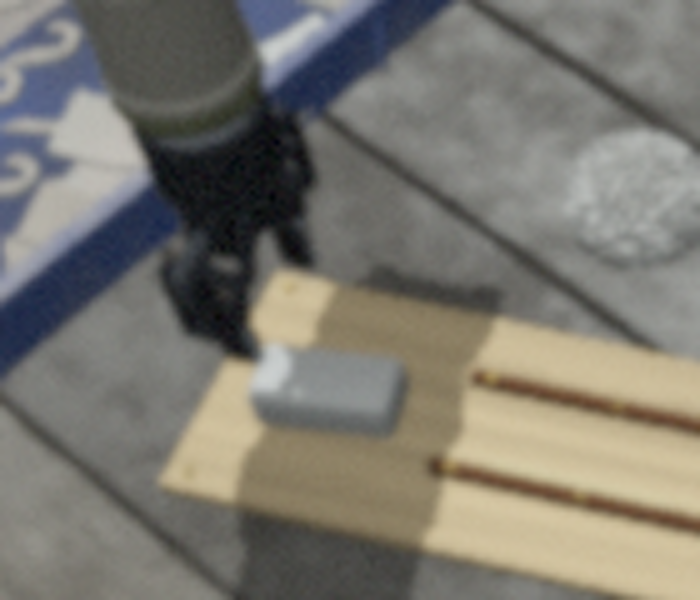

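The pictures show the fingertips about 30 mm behind the reported TCP, not 17 mm ahead of it. I'll lower to a height that is safe under either reading and check again.

Emit:
drive_tool(
  steps=[
    {"fingers":70,"delta_pos":[18,0.6,1.7],"turn":0},
    {"fingers":70,"delta_pos":[35,0.6,1.7],"turn":0},
    {"fingers":70,"delta_pos":[35,0.6,1.7],"turn":0},
    {"fingers":70,"delta_pos":[35,0.6,1.7],"turn":0},
  ],
)

```text
time: 2.75
position: [0.4868, 0.3272, 0.0363]
eef_rot: [105.3, 90.0, 40.8]
force: [0.3, 0.3, -0.3]
width: 0.823
```

```bash
python3 - <<'E'
from h import *
plan([-124,-6,36],JP)
im=read_camera("wrist");cv2.imwrite("pics/w4.png",im)
c=calibration("wrist");np.savez("w4.npz",K=c["intrinsics"],T=c["world_from_camera"]);print(np.array(c["world_from_camera"])[:3,3])
a=read_camera("scene")[110:210,110:230];b=read_camera("side")[100:200,110:230]
cv2.imwrite("pics/s4.png",cv2.resize(np.vstack([a,b]),None,fx=3,fy=3,interpolation=cv2.INTER_CUBIC))
E
```

```text
now jig mm [-122.9   -5.8   36.3] delta [ 0.3 -0.2 -1.1] turn 0.01 j7 -0.2 F [ 0.3  0.3 -0.3] t 2.75 x-axis [ 5.e-04  4.e-04 -1.e+00] w 0.823
[0.45425984 0.39366548 0.19829211]
```

View pics/w4.png

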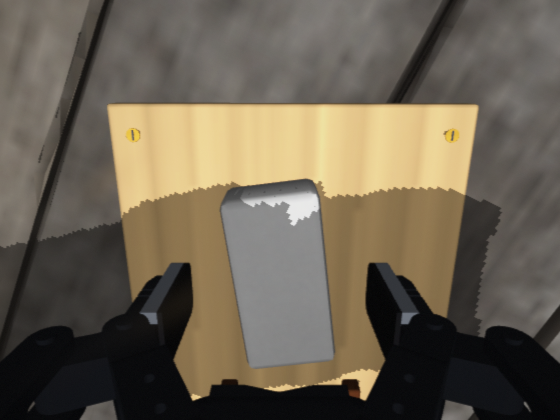

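View pics/s4.png

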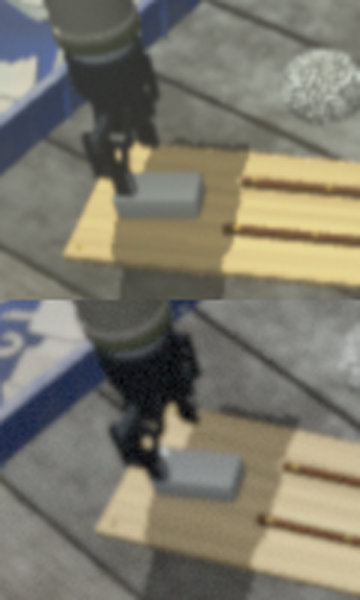

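Emit:
drive_tool(
  steps=[
    {"fingers":70,"delta_pos":[8,0,0],"turn":0},
    {"fingers":70,"delta_pos":[12,0,0],"turn":0},
    {"fingers":70,"delta_pos":[12,0,0],"turn":0},
  ],
)

```text
time: 3.2
position: [0.4863, 0.3267, 0.0228]
eef_rot: [-77.9, 89.9, -142.4]
force: [0.6, -0.2, 0.9]
width: 0.819
```

Emit:
drive_tool(
  steps=[
    {"fingers":70,"delta_pos":[6,0,0],"turn":0},
    {"fingers":70,"delta_pos":[10,0,0],"turn":0},
    {"fingers":70,"delta_pos":[10,0,0],"turn":0},
  ],
)

```text
time: 3.5
position: [0.4863, 0.3267, 0.0128]
eef_rot: [-77.3, 89.9, -141.8]
force: [1.3, 0.5, -0.7]
width: 0.82
```

```bash
python3 - <<'E'
from h import *
plan([-124,-6,0],JP)
im=read_camera("wrist");cv2.imwrite("pics/w5.png",im)
a=read_camera("scene")[110:210,110:230];b=read_camera("side")[100:200,110:230]
cv2.imwrite("pics/s5.png",cv2.resize(np.vstack([a,b]),None,fx=3,fy=3,interpolation=cv2.INTER_CUBIC))
E
```

```text
now jig mm [-122.7   -6.5   12.8] delta [12.8  0.5 -1.3] turn 0.0 j7 0.2 F [ 1.3  0.5 -0.7] t 3.5 x-axis [-8.e-04 -6.e-04 -1.e+00] w 0.82
```

View pics/w5.png

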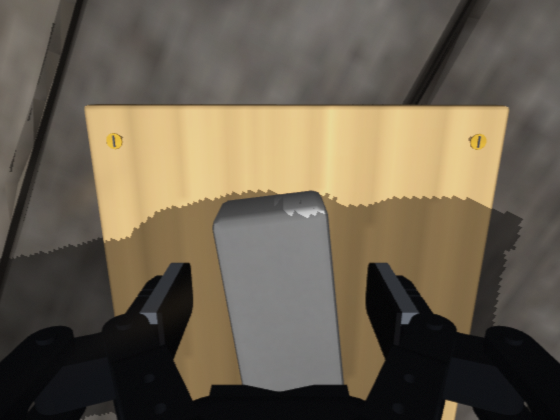

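View pics/s5.png

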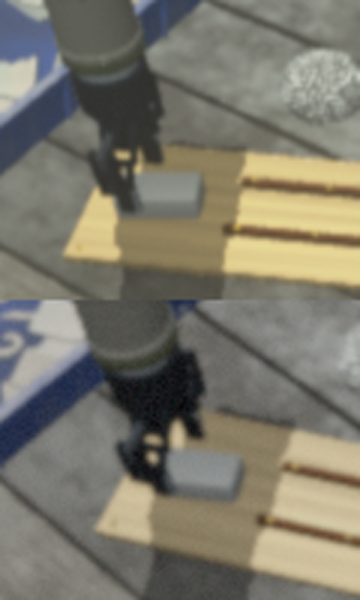

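Emit:
drive_tool(
  steps=[
    {"fingers":70,"delta_pos":[8,0,0],"turn":0},
    {"fingers":70,"delta_pos":[15,0,0],"turn":0},
    {"fingers":70,"delta_pos":[20,0,0],"turn":0},
    {"fingers":70,"delta_pos":[20,0,0],"turn":0},
  ],
)

```text
time: 4.05
position: [0.4862, 0.3266, -0.0075]
eef_rot: [-77.2, 89.9, -141.7]
force: [0.3, -0.6, 0.7]
width: 0.821
```

```bash
python3 - <<'E'
from h import *
plan([-124,-6,-9],JP)
im=read_camera("wrist");cv2.imwrite("pics/w6.png",im)
a=read_camera("scene")[110:210,110:230];b=read_camera("side")[100:200,110:230]
cv2.imwrite("pics/s6.png",cv2.resize(np.hstack([a,b]),None,fx=3.3,fy=3.3,interpolation=cv2.INTER_CUBIC))
E
```

```text
now jig mm [-122.6   -6.7   -7.5] delta [ 1.5  0.7 -1.4] turn 0.0 j7 0.5 F [ 0.3 -0.6  0.7] t 4.05 x-axis [-1.2e-03 -9.0e-04 -1.0e+00] w 0.821
```

View pics/w6.png

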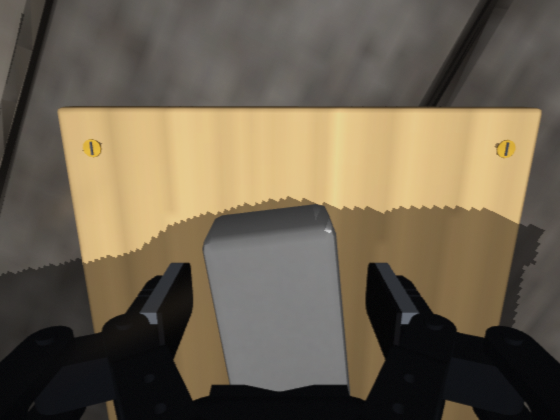

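View pics/s6.png

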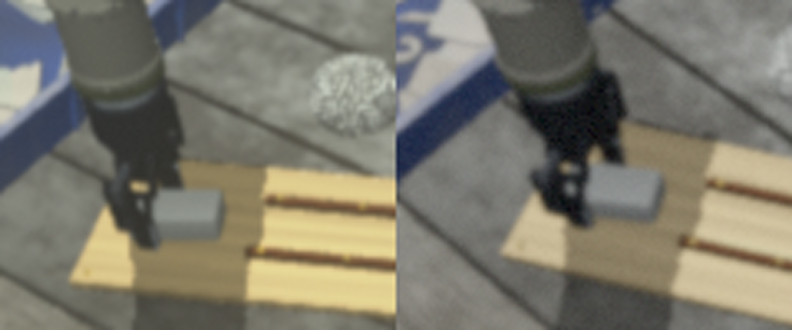

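Emit:
drive_tool(
  steps=[
    {"fingers":70,"delta_pos":[4,4,0],"turn":0},
    {"fingers":70,"delta_pos":[4,9,0],"turn":0},
    {"fingers":70,"delta_pos":[4,11,0],"turn":0},
    {"fingers":70,"delta_pos":[4,12.5,0],"turn":0},
    {"fingers":70,"delta_pos":[4,14,0],"turn":0},
    {"fingers":70,"delta_pos":[4,15.5,0],"turn":0},
    {"fingers":70,"delta_pos":[4,17,0],"turn":0},
    {"fingers":70,"delta_pos":[4,17,0],"turn":0},
  ],
)

```text
time: 5.0
position: [0.5022, 0.3344, -0.0104]
eef_rot: [87.8, 90.0, 23.3]
force: [-0.6, -0.2, 0.6]
width: 0.818
```

```bash
python3 - <<'E'
from h import *
plan([-124,-6,-9],JP)
c=calibration("wrist");np.savez("w7.npz",K=c["intrinsics"],T=c["world_from_camera"])
im=read_camera("wrist");cv2.imwrite("pics/w7.png",cv2.resize(im[90:400,40:560],None,fx=1.5,fy=1.5,interpolation=cv2.INTER_CUBIC))
E
```

```text
now jig mm [-122.7   11.2  -10.4] delta [ -1.5 -17.2  -1.3] turn 0.0 j7 0.6 F [-0.6 -0.2  0.6] t 5.0 x-axis [ 4.e-04  2.e-04 -1.e+00] w 0.818
```

View pics/w7.png

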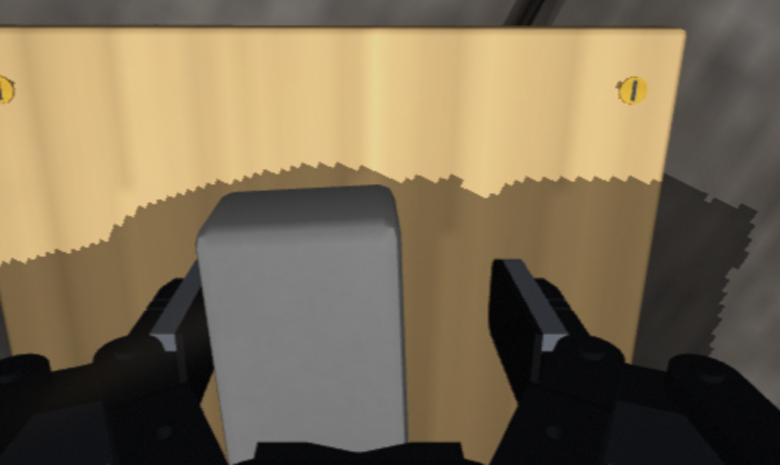

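Emit:
drive_tool(
  steps=[
    {"fingers":70,"delta_pos":[0,-10,0],"turn":0},
    {"fingers":70,"delta_pos":[-30,-12,0],"turn":0},
    {"fingers":70,"delta_pos":[-75,-12,-20],"turn":0},
    {"fingers":70,"delta_pos":[-120,-12,-45],"turn":0},
    {"fingers":70,"delta_pos":[-120,-12,-45],"turn":0},
    {"fingers":70,"delta_pos":[-120,-12,-45],"turn":0},
    {"fingers":70,"delta_pos":[-120,-12,-45],"turn":0},
  ],
)

```text
time: 5.75
position: [0.471, 0.3686, 0.1087]
eef_rot: [-63.3, 89.9, -127.7]
force: [-0.5, -0.4, 0.1]
width: 0.816
```

```bash
python3 - <<'E'
from h import *
plan([-170,0,110],JP)
c=calibration("wrist");np.savez("w8.npz",K=c["intrinsics"],T=c["world_from_camera"])
im=read_camera("wrist");cv2.imwrite("pics/w8.png",im)
cv2.imwrite("pics/w8a.png",cv2.resize(im[110:380,140:420],None,fx=2.2,fy=2.2,interpolation=cv2.INTER_CUBIC))
E
```

```text
now jig mm [-167.1   -2.2  108.7] delta [-1.3  2.2 -2.9] turn -0.01 j7 -5.1 F [-0.5 -0.4  0.1] t 5.75 x-axis [-0.001  -0.0012 -1.    ] w 0.816
```

View pics/w8a.png

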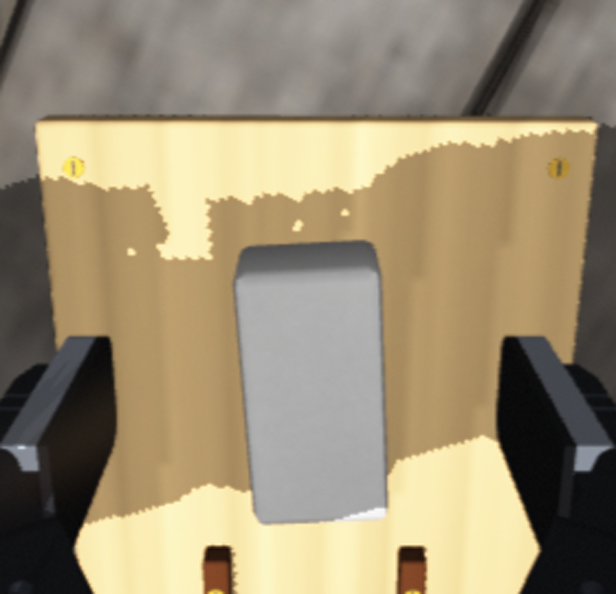

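```bash
python3 - <<'E'
from h import *
c=ld("w8.npz");u=lambda a:unc(a,(140,110),2.2)
Lj=np.array([[-190,-90,12],[-190,90,12],[-30,-41,22],[-30,-31,22],[-30,31,22],[-30,41,22]])/1e3
pj,r=fit([(c,Lj,u([[36,122],[597,122],[203,561],[231,561],[398,561],[425,561]]))],JP)
print(pj,np.degrees(pj[2]),np.round(r,1))
B=np.array([[-45,-22,42],[-45,22,42],[45,22,42],[45,-22,42],[-45,-22,12],[-45,22,12]])/1e3
for k in(range(6),[0,1,4,5]):
  k=list(k);b,r=fit([(c,B[k],u([[235,282],[382,275],[387,519],[256,524],[242,247],[376,240]])[k])],[.49,.31,-1])
  for q in(pj,JP):print("block in jig",np.round(tojig([b[0],b[1],0],q)*1e3,1),np.degrees(b[2]-q[2]),np.round(r,1))
E
```

```text
[ 0.54496732  0.21871784 -1.12613304] -64.52267027302874 [-1.7 -0.4  1.2 -0.3 -0.8  0.3 -1.   0.3  0.9  0.4  1.1  0.4]
block in jig [-1.041e+02 -1.000e-01  0.000e+00] 2.8313802756052033 [-0.1 -0.8  0.3 -0.6  0.7  4.3 -0.4  4.5  0.1 -0.5 -0.6 -0. ]
block in jig [-104.   -0.    0.] 2.778710002576459 [-0.1 -0.8  0.3 -0.6  0.7  4.3 -0.4  4.5  0.1 -0.5 -0.6 -0. ]
block in jig [-103.7    0.2    0. ] 3.0850816428949717 [-0.  -0.1  0.3 -0.3  0.2  0.1 -0.5  0.3]
block in jig [-103.7    0.2    0. ] 3.032411369866227 [-0.  -0.1  0.3 -0.3  0.2  0.1 -0.5  0.3]
```

Emit:
drive_tool(
  steps=[
    {"fingers":14,"delta_pos":[0,2,-15],"turn":0},
    {"fingers":14,"delta_pos":[0,2,-18],"turn":0},
    {"fingers":14,"delta_pos":[0,2,-18],"turn":0},
    {"fingers":14,"delta_pos":[20,2,-18],"turn":0},
    {"fingers":14,"delta_pos":[40,2,-18],"turn":0},
    {"fingers":14,"delta_pos":[60,2,-18],"turn":0},
    {"fingers":14,"delta_pos":[60,2,-18],"turn":0},
    {"fingers":14,"delta_pos":[60,2,-18],"turn":0},
  ],
)

```text
time: 6.6
position: [0.4658, 0.3864, 0.0494]
eef_rot: [-59.5, 89.9, -124.0]
force: [0.3, -0.3, 0.9]
width: 0.164
```

```bash
python3 - <<'E'
from h import *
plan([-180,0,0],JP)
c=calibration("wrist");np.savez("w9.npz",K=c["intrinsics"],T=c["world_from_camera"])
p,R,s=tool()
im=read_camera("wrist");cv2.imwrite("pics/w9.png",im)
for x in(17,0,-15,-20,-25):
  print(x,np.round(proj(c,[p+R@(np.array([x,y,z])/1e3) for y,z in((-7,-11),(-7,11),(7,-11),(7,11))]),0).tolist())
a=read_camera("scene")[110:210,110:230];b=read_camera("side")[100:200,110:230]
cv2.imwrite("pics/s9.png",cv2.resize(np.hstack([a,b]),None,fx=3.3,fy=3.3,interpolation=cv2.INTER_CUBIC))
E
```

```text
now jig mm [-185.4    0.7   49.4] delta [49.4 -0.7  5.3] turn -0.02 j7 -5.2 F [ 0.3 -0.3  0.9] t 6.6 x-axis [-6.e-04 -9.e-04 -1.e+00] w 0.164
17 [[266.0, 219.0], [267.0, 259.0], [294.0, 219.0], [294.0, 259.0]]
0 [[265.0, 231.0], [266.0, 274.0], [296.0, 231.0], [295.0, 274.0]]
-15 [[264.0, 244.0], [265.0, 290.0], [297.0, 244.0], [296.0, 290.0]]
-20 [[263.0, 249.0], [264.0, 297.0], [298.0, 249.0], [297.0, 296.0]]
-25 [[263.0, 254.0], [264.0, 303.0], [298.0, 254.0], [297.0, 303.0]]
```

View pics/w9.png

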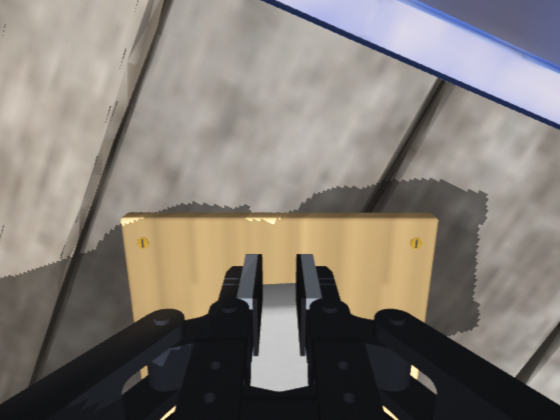

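View pics/s9.png

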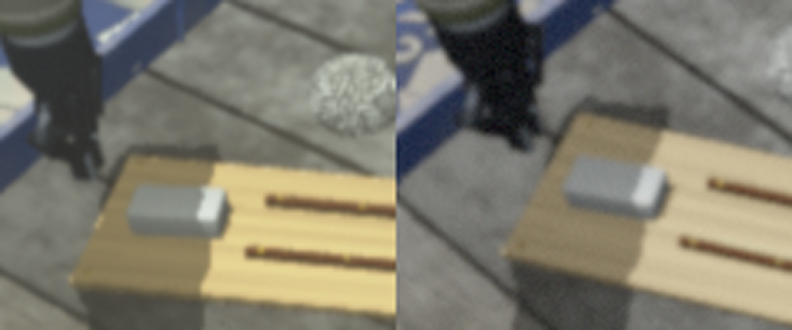

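Emit:
drive_tool(
  steps=[
    {"fingers":26,"delta_pos":[20,-0.7,0],"turn":0},
    {"fingers":26,"delta_pos":[40,-0.7,0],"turn":0},
    {"fingers":26,"delta_pos":[48,-0.7,0],"turn":0},
    {"fingers":26,"delta_pos":[48,-0.7,8],"turn":0},
    {"fingers":26,"delta_pos":[48,-0.7,16],"turn":0},
    {"fingers":26,"delta_pos":[48,-0.7,19],"turn":0},
    {"fingers":26,"delta_pos":[48,-0.7,21],"turn":0},
    {"fingers":26,"delta_pos":[48,-0.7,21],"turn":0},
  ],
)

```text
time: 7.55
position: [0.4747, 0.3674, 0.0021]
eef_rot: [102.8, 89.9, 38.3]
force: [-0.5, 0.0, 0.6]
width: 0.305
```

```bash
python3 - <<'E'
from h import *
plan([-145,0,1],JP)
im=read_camera("wrist");cv2.imwrite("pics/w10.png",im)
b=read_camera("side")[100:200,110:230];a=read_camera("scene")[110:210,110:230]
cv2.imwrite("pics/s10.png",cv2.resize(np.hstack([a,b]),None,fx=3.3,fy=3.3,interpolation=cv2.INTER_CUBIC))
E
```

```text
now jig mm [-164.4    0.6    2.1] delta [ 1.1 -0.6 19.4] turn -0.03 j7 -2.7 F [-0.5  0.   0.6] t 7.55 x-axis [ 8.e-04  6.e-04 -1.e+00] w 0.305
```

View pics/w10.png

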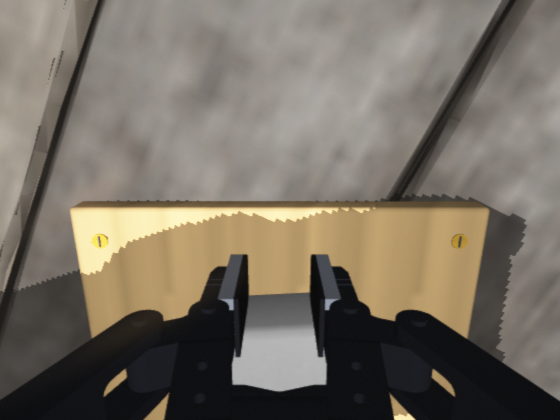

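View pics/s10.png

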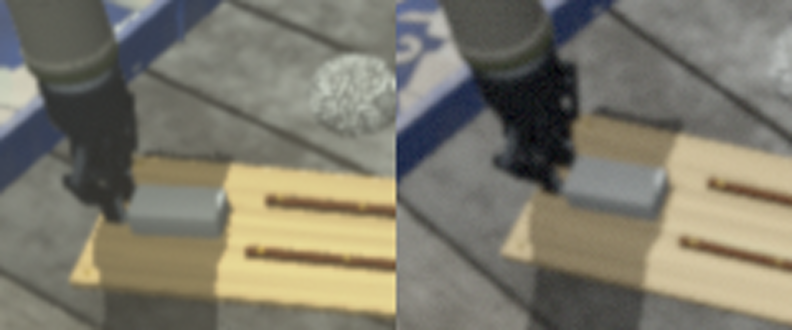

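The fingers stand just behind the block. Next is a slow straightening push on the apron.

Emit:
drive_tool(
  steps=[
    {"fingers":26,"delta_pos":[0,-0.6,2],"turn":0},
    {"fingers":26,"delta_pos":[0,-0.6,4],"turn":0},
    {"fingers":26,"delta_pos":[0,-0.6,6],"turn":0},
    {"fingers":26,"delta_pos":[0,-0.6,8],"turn":0},
    {"fingers":26,"delta_pos":[0,-0.6,10],"turn":0},
    {"fingers":26,"delta_pos":[0,-0.6,12],"turn":0},
    {"fingers":26,"delta_pos":[0,-0.6,14],"turn":0},
    {"fingers":26,"delta_pos":[0,-0.6,16],"turn":0},
    {"fingers":26,"delta_pos":[0,-0.6,18],"turn":0},
    {"fingers":26,"delta_pos":[0,-0.6,18],"turn":0},
  ],
)

```text
time: 8.7
position: [0.4817, 0.3505, 0.0015]
eef_rot: [0.4, 90.0, -64.1]
force: [0.4, 0.4, 0.7]
width: 0.304
```

```bash
python3 - <<'E'
from h import *
plan([-145,0,1],JP)
im=read_camera("wrist");cv2.imwrite("pics/w11.png",im[190:400,60:500])
a=read_camera("scene");cv2.imwrite("pics/scene11.png",a);b=read_camera("side");cv2.imwrite("pics/side11.png",b)
cv2.imwrite("pics/s11.png",cv2.resize(np.vstack([a[155:205,130:262],b[133:200,140:272]]),None,fx=5,fy=5,interpolation=cv2.INTER_CUBIC))
E
```

```text
now jig mm [-146.1   -0.4    1.5] delta [0.5 0.4 1.1] turn -0.03 j7 -1.4 F [0.4 0.4 0.7] t 8.7 x-axis [ 2.e-04 -3.e-04 -1.e+00] w 0.304
```

View pics/w11.png

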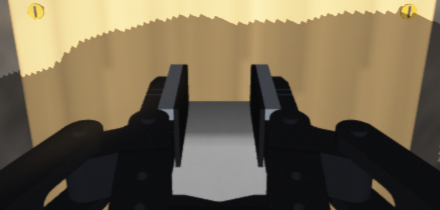

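View pics/s11.png

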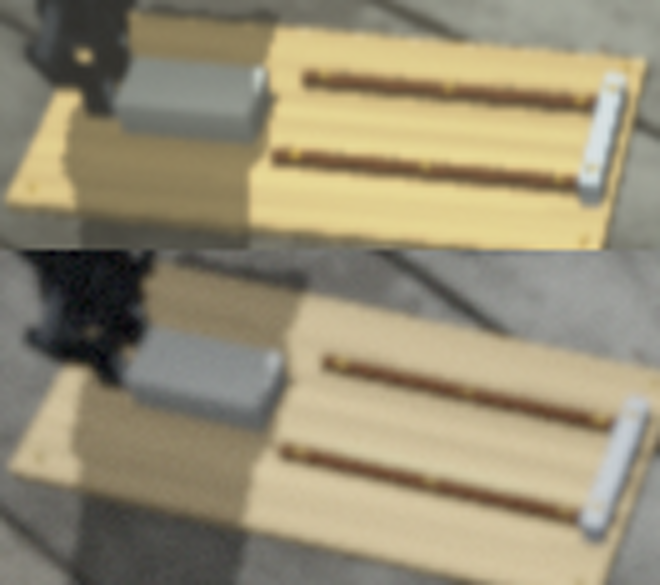

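The rear edge looks square to the fingers. There's plenty of time, so I'll back off and measure before the block enters the lane.

Emit:
drive_tool(
  steps=[
    {"fingers":26,"delta_pos":[0,0,-15],"turn":0},
    {"fingers":26,"delta_pos":[-30,0,-22],"turn":0},
    {"fingers":70,"delta_pos":[-75,0,-22],"turn":0},
    {"fingers":85,"delta_pos":[-110,0,-15],"turn":0},
    {"fingers":85,"delta_pos":[-130,0,0],"turn":0},
    {"fingers":85,"delta_pos":[-130,0,0],"turn":0},
    {"fingers":85,"delta_pos":[-130,0,0],"turn":0},
    {"fingers":85,"delta_pos":[-130,0,0],"turn":0},
  ],
)

```text
time: 9.65
position: [0.4802, 0.3518, 0.1304]
eef_rot: [-92.0, 89.9, -156.4]
force: [0.8, 0.9, 0.2]
width: 0.992
```

```bash
python3 - <<'E'
from h import *
plan([-170,0,110],JP)
c=calibration("wrist");np.savez("w12.npz",K=c["intrinsics"],T=c["world_from_camera"])
im=read_camera("wrist");cv2.imwrite("pics/w12.png",im)
cv2.imwrite("pics/w12a.png",cv2.resize(im[110:400,140:420],None,fx=2.05,fy=2.05,interpolation=cv2.INTER_CUBIC))
E
```

```text
now jig mm [-147.9   -1.1  130.4] delta [ 20.4   1.2 -22.1] turn 0.07 j7 -3.9 F [0.8 0.9 0.2] t 9.65 x-axis [-1.5e-03 -7.0e-04 -1.0e+00] w 0.992
```

View pics/w12a.png

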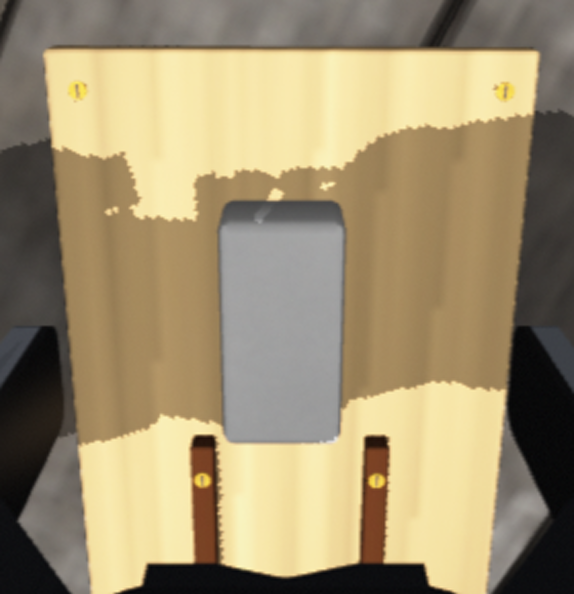

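```bash
python3 - <<'E'
from h import *
c=ld("w12.npz");u=lambda a:unc(a,(140,110),2.05)
Lj=np.array([[-190,-90,12],[-190,90,12],[-30,-41,22],[-30,-31,22],[-30,31,22],[-30,41,22]])/1e3
pj,r=fit([(c,Lj,u([[44,50],[540,51],[191,447],[216,447],[364,447],[389,447]]))],JP)
print(pj,np.degrees(pj[2]),np.round(r,1))
B=np.array([[-45,-22,42],[-45,22,42],[45,22,42],[45,-22,42],[-45,-22,12],[-45,22,12]])/1e3
for k in(range(6),[0,1,4,5]):
  k=list(k);b,r=fit([(c,B[k],u([[219,230],[345,229],[341,441],[222,442],[222,202],[343,202]])[k])],[.49,.31,-1])
  for q in(pj,JP):print("block in jig",np.round(tojig([b[0],b[1],0],q)*1e3,1),np.degrees(b[2]-q[2]),np.round(r,1))
E
```

```text
[ 0.5452278   0.21868983 -1.12634921] -64.53505607628922 [-1.  -0.5  0.8 -0.5 -0.6  0.3 -0.9  0.3  0.9  0.5  0.7  0.5]
block in jig [-87.5  -3.3   0. ] 0.000738829010717279 [-0.4 -1.1  0.3 -0.5 -0.6  5.3  0.8  4.6  1.3 -0.4 -1.5 -0.2]
block in jig [-87.3  -3.1   0. ] -0.06431724727851369 [-0.4 -1.1  0.3 -0.5 -0.6  5.3  0.8  4.6  1.3 -0.4 -1.5 -0.2]
block in jig [-87.1  -3.    0. ] 0.40357971579936974 [-0.4 -0.3  0.4 -0.1  1.4  0.3 -1.5  0.1]
block in jig [-86.9  -2.7   0. ] 0.33852363951013875 [-0.4 -0.3  0.4 -0.1  1.4  0.3 -1.5  0.1]
```

Emit:
drive_tool(
  steps=[
    {"fingers":70,"delta_pos":[0,0,30],"turn":0},
    {"fingers":70,"delta_pos":[20,0,61],"turn":0},
    {"fingers":70,"delta_pos":[60,0,61],"turn":0},
    {"fingers":70,"delta_pos":[100,0,61],"turn":0},
    {"fingers":70,"delta_pos":[125,0,61],"turn":0},
    {"fingers":70,"delta_pos":[140,0,61],"turn":0},
    {"fingers":70,"delta_pos":[140,5,61],"turn":0},
    {"fingers":70,"delta_pos":[140,8.5,61],"turn":0},
    {"fingers":70,"delta_pos":[140,10,61],"turn":0},
    {"fingers":70,"delta_pos":[140,10,61],"turn":0},
  ],
)

```text
time: 10.7
position: [0.5176, 0.301, -0.0073]
eef_rot: [96.1, 89.9, 31.7]
force: [0.4, 0.5, 0.2]
width: 0.82
```

```bash
python3 - <<'E'
from h import *
plan([-87,12.5,-11],JP)
im=read_camera("wrist");cv2.imwrite("pics/w13.png",im)
E
```

```text
now jig mm [-86.   10.7  -7.3] delta [ 3.8  1.8 -1. ] turn 0.01 j7 4.7 F [0.4 0.5 0.2] t 10.7 x-axis [ 0.0019  0.0012 -1.    ] w 0.82
```

View pics/w13.png

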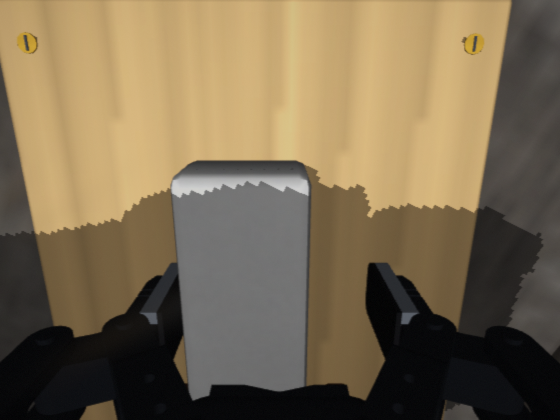

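Emit:
drive_tool(
  steps=[
    {"fingers":70,"delta_pos":[2,0.7,0],"turn":0},
    {"fingers":70,"delta_pos":[2,1.4,0],"turn":0},
    {"fingers":70,"delta_pos":[2,2,0],"turn":0},
    {"fingers":70,"delta_pos":[2,2,0],"turn":0},
  ],
)

```text
time: 11.15
position: [0.518, 0.301, -0.0105]
eef_rot: [-92.9, 89.9, -157.3]
force: [-0.8, -1.1, 1.4]
width: 0.822
```

```bash
python3 - <<'E'
from h import *
plan([-87,12.5,-11],JP)
E
```

```text
now jig mm [-85.8  11.1 -10.5] delta [ 0.5  1.4 -1.2] turn 0.01 j7 4.7 F [-0.8 -1.1  1.4] t 11.15 x-axis [-9.e-04 -4.e-04 -1.e+00] w 0.822
```

Emit:
drive_tool(
  steps=[
    {"fingers":70,"delta_pos":[0,-9,0],"turn":0},
    {"fingers":70,"delta_pos":[-30,-13,0],"turn":0},
    {"fingers":70,"delta_pos":[-75,-13,-20],"turn":0},
    {"fingers":85,"delta_pos":[-120,-13,-55],"turn":0},
    {"fingers":85,"delta_pos":[-140,-13,-61],"turn":0},
    {"fingers":85,"delta_pos":[-140,-13,-61],"turn":0},
    {"fingers":85,"delta_pos":[-140,-13,-61],"turn":0},
    {"fingers":85,"delta_pos":[-140,-13,-61],"turn":0},
  ],
)

```text
time: 11.95
position: [0.4801, 0.3494, 0.1284]
eef_rot: [-62.8, 89.9, -127.3]
force: [-0.1, 0.5, 0.4]
width: 0.996
```

```bash
python3 - <<'E'
from h import *
plan([-170,0,110],JP)
c=calibration("wrist");np.savez("w14.npz",K=c["intrinsics"],T=c["world_from_camera"])
im=read_camera("wrist");cv2.imwrite("pics/w14.png",im)
cv2.imwrite("pics/w14a.png",cv2.resize(im[110:400,140:420],None,fx=2.05,fy=2.05,interpolation=cv2.INTER_CUBIC))
E
```

```text
now jig mm [-145.8   -2.3  128.4] delta [ 18.4   2.3 -24.2] turn -0.04 j7 -3.0 F [-0.1  0.5  0.4] t 11.95 x-axis [-0.001  -0.0014 -1.    ] w 0.996
```

View pics/w14a.png

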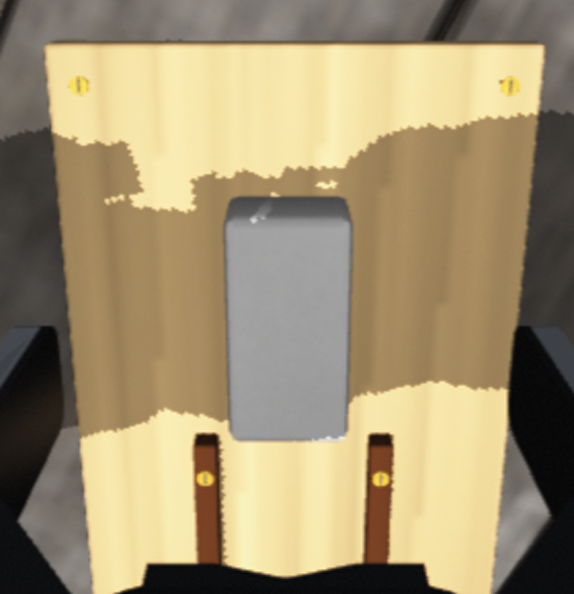

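```bash
python3 - <<'E'
from h import *
c=ld("w14.npz");u=lambda a:unc(a,(140,110),2.05)
Lj=np.array([[-190,-90,12],[-190,90,12],[-30,-41,22],[-30,-31,22],[-30,31,22],[-30,41,22]])/1e3
pj,r=fit([(c,Lj,u([[46,45],[545,45],[195,446],[219,446],[368,446],[392,446]]))],JP)
print(pj,np.degrees(pj[2]),np.round(r,1))
B=np.array([[-45,-22,42],[-45,22,42],[45,22,42],[45,-22,42],[-45,-22,12],[-45,22,12]])/1e3
for k in(range(6),[0,1,4,5]):
  k=list(k);b,r=fit([(c,B[k],u([[225,226],[352,226],[347,437],[230,438],[228,198],[350,198]])[k])],[.49,.31,-1])
  for q in(pj,JP):print("block in jig",np.round(tojig([b[0],b[1],0],q)*1e3,1),np.degrees(b[2]-q[2]),np.round(r,1))
# direct: block and rail centre lines
for z,a in((.022,(219,446)),(.022,(368,446)),(.042,(225,226)),(.042,(352,226)),(.042,(229,420)),(.042,(349,420))):
  print(np.round(tojig(ray(c,u([a])[0],z),JP)*1e3,1))
E
```

```text
[ 0.54537846  0.21848166 -1.12660694] -64.54982311697181 [-1.5 -0.3  1.1 -0.2 -1.2  0.2 -0.9  0.2  1.   0.3  1.3  0.3]
block in jig [-87.7  -2.2   0. ] 0.06189339251110877 [-0.4 -0.9  0.5 -0.9  0.   6.3 -0.   5.8  1.1 -0.2 -1.7 -0.2]
block in jig [-87.2  -1.9   0. ] -0.017929724460705412 [-0.4 -0.9  0.5 -0.9  0.   6.3 -0.   5.8  1.1 -0.2 -1.7 -0.2]
block in jig [-87.2  -2.2   0. ] 0.042374744780052855 [-0.4 -0.3  0.5 -0.3  1.1  0.4 -1.7  0.4]
block in jig [-86.8  -1.9   0. ] -0.03744837219176133 [-0.4 -0.3  0.5 -0.3  1.1  0.4 -1.7  0.4]
[-29.8 -30.   22. ]
[-29.8  30.4  22. ]
[-131.6  -23.6   42. ]
[-131.5   19.8   42. ]
[-55.2 -24.   42. ]
[-55.2  20.5  42. ]
```

Emit:
drive_tool(
  steps=[
    {"fingers":26,"delta_pos":[0,0.3,-22],"turn":0},
    {"fingers":26,"delta_pos":[20,0.3,-22],"turn":0},
    {"fingers":26,"delta_pos":[50,0.3,-22],"turn":0},
    {"fingers":26,"delta_pos":[80,0.3,-22],"turn":0},
    {"fingers":26,"delta_pos":[110,0.3,-22],"turn":0},
    {"fingers":26,"delta_pos":[126,0.3,-22],"turn":0},
    {"fingers":26,"delta_pos":[126,0.3,-20],"turn":0},
    {"fingers":26,"delta_pos":[126,0.3,-20],"turn":0},
    {"fingers":26,"delta_pos":[126,0.3,-20],"turn":0},
  ],
)

```text
time: 12.9
position: [0.4728, 0.3685, 0.0041]
eef_rot: [85.4, 90.0, 20.9]
force: [0.7, -0.2, -0.0]
width: 0.307
```

```bash
python3 - <<'E'
from h import *
plan([-146,-1.5,2],JP);plan([66,-1,2],JP)
im=read_camera("wrist");cv2.imwrite("pics/w15.png",im)
E
```

```text
now jig mm [-166.2   -0.7    4.1] delta [ 2.1 -0.8 20.2] turn -0.05 j7 -1.6 F [ 0.7 -0.2 -0. ] t 12.9 x-axis [ 7.e-04  3.e-04 -1.e+00] w 0.307
now jig mm [-166.2   -0.7    4.1] delta [ 2.100e+00 -2.000e-01  2.322e+02] turn -0.05 j7 -1.6 F [ 0.7 -0.2 -0. ] t 12.9 x-axis [ 7.e-04  3.e-04 -1.e+00] w 0.307
```

View pics/w15.png

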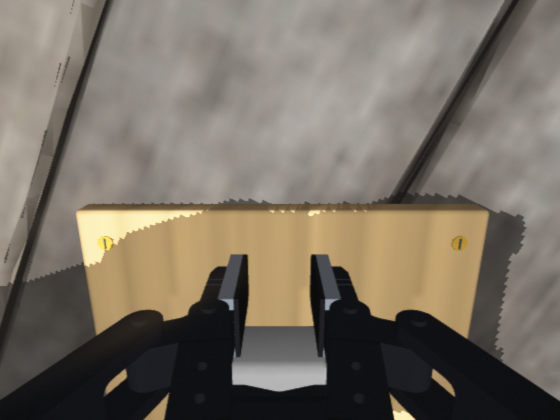

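Emit:
drive_tool(
  steps=[
    {"fingers":26,"delta_pos":[2,-0.8,8],"turn":0},
    {"fingers":26,"delta_pos":[2,-0.8,15],"turn":0},
    {"fingers":26,"delta_pos":[2,-0.8,18],"turn":0},
    {"fingers":26,"delta_pos":[2,-0.8,20],"turn":0},
    {"fingers":26,"delta_pos":[2,-0.8,22],"turn":0},
    {"fingers":26,"delta_pos":[2,-0.6,26],"turn":0},
    {"fingers":26,"delta_pos":[2,-0.3,30],"turn":0},
    {"fingers":26,"delta_pos":[2,0,35],"turn":0},
    {"fingers":26,"delta_pos":[2,0,40],"turn":0},
    {"fingers":26,"delta_pos":[2,0,45],"turn":0},
    {"fingers":26,"delta_pos":[2,0,50],"turn":0},
    {"fingers":26,"delta_pos":[2,0,50],"turn":0},
  ],
)

```text
time: 14.15
position: [0.4943, 0.3223, 0.0014]
eef_rot: [-9.6, 90.0, -74.1]
force: [-0.3, -0.6, -0.1]
width: 0.304
```

```bash
python3 - <<'E'
from h import *
plan([66,-1,2],JP)
im=read_camera("wrist")
a=read_camera("scene");b=read_camera("side")
cv2.imwrite("pics/s16.png",cv2.resize(np.vstack([a[155:205,130:262],b[133:200,140:272]]),None,fx=5,fy=5,interpolation=cv2.INTER_CUBIC))
cv2.imwrite("pics/w16.png",im)
E
```

```text
now jig mm [-115.3   -1.2    1.4] delta [ -0.4   0.4 181.3] turn -0.08 j7 2.0 F [-0.3 -0.6 -0.1] t 14.15 x-axis [ 2.e-04 -8.e-04 -1.e+00] w 0.304
```

View pics/s16.png

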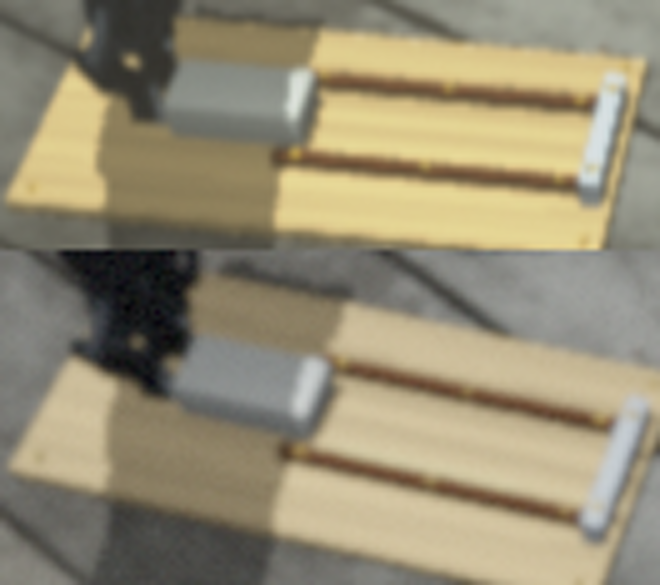

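View pics/w16.png

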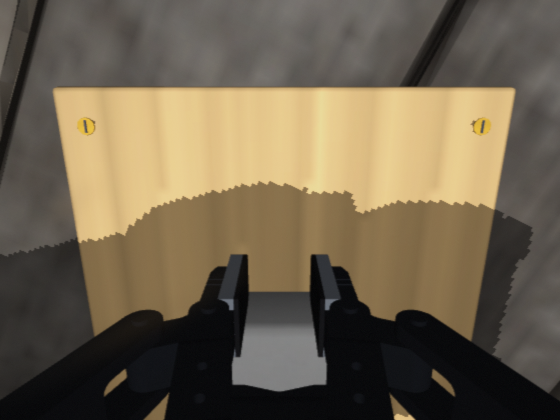

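Emit:
drive_tool(
  steps=[
    {"fingers":26,"delta_pos":[0,0,5],"turn":0},
    {"fingers":26,"delta_pos":[0,0,11],"turn":0},
    {"fingers":26,"delta_pos":[0,0,17],"turn":0},
    {"fingers":26,"delta_pos":[0,0,23],"turn":0},
    {"fingers":26,"delta_pos":[0,0,29],"turn":0},
    {"fingers":26,"delta_pos":[0,0,35],"turn":0},
    {"fingers":26,"delta_pos":[0,0,41],"turn":0},
    {"fingers":26,"delta_pos":[0,0,47],"turn":0},
    {"fingers":26,"delta_pos":[0,0,53],"turn":0},
    {"fingers":26,"delta_pos":[0,0,59],"turn":0},
    {"fingers":26,"delta_pos":[0,0,65],"turn":0},
    {"fingers":26,"delta_pos":[0,0,70],"turn":0},
  ],
)

```text
time: 15.5
position: [0.5241, 0.2599, 0.0015]
eef_rot: [12.7, 90.0, -51.8]
force: [-0.1, 0.6, -0.0]
width: 0.307
```

```bash
python3 - <<'E'
from h import *
plan([66,-1,2],JP)
im=read_camera("wrist")
a=read_camera("scene");b=read_camera("side")
cv2.imwrite("pics/s17.png",cv2.resize(np.vstack([a[155:205,130:262],b[133:200,140:272]]),None,fx=5,fy=5,interpolation=cv2.INTER_CUBIC))
cv2.imwrite("pics/w17.png",im)
E
```

```text
now jig mm [-46.1  -1.1   1.5] delta [-5.000e-01  1.000e-01  1.121e+02] turn -0.01 j7 7.1 F [-0.1  0.6 -0. ] t 15.5 x-axis [ 1.e-04 -1.e-04 -1.e+00] w 0.307
```

View pics/s17.png

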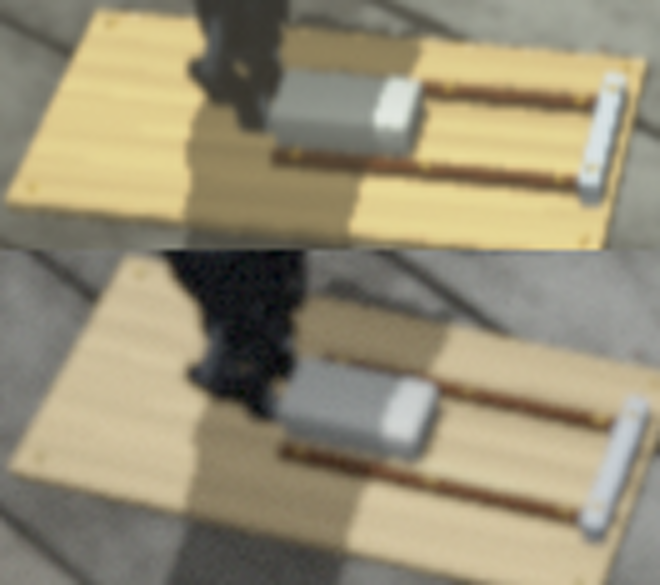

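View pics/w17.png

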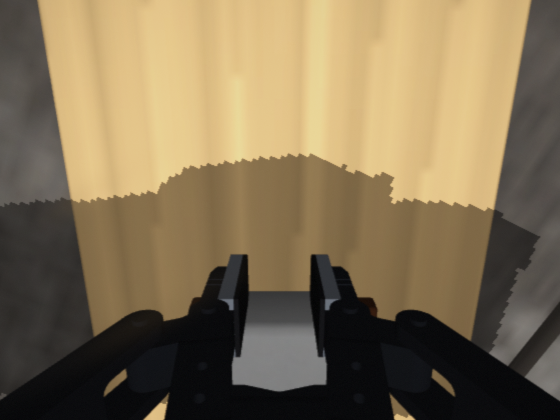

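Emit:
drive_tool(
  steps=[
    {"fingers":26,"delta_pos":[-0.5,0,5],"turn":0},
    {"fingers":26,"delta_pos":[-0.5,0,11],"turn":0},
    {"fingers":26,"delta_pos":[-0.5,0,17],"turn":0},
    {"fingers":26,"delta_pos":[-0.5,0,23],"turn":0},
    {"fingers":26,"delta_pos":[-0.5,0,29],"turn":0},
    {"fingers":26,"delta_pos":[-0.5,0,35],"turn":0},
    {"fingers":26,"delta_pos":[-0.5,0,41],"turn":0},
    {"fingers":26,"delta_pos":[-0.5,0,47],"turn":0},
    {"fingers":26,"delta_pos":[-0.5,0,53],"turn":0},
    {"fingers":26,"delta_pos":[-0.5,0,59],"turn":0},
    {"fingers":26,"delta_pos":[-0.5,0,65],"turn":0},
    {"fingers":26,"delta_pos":[-0.5,0,70],"turn":0},
  ],
)

```text
time: 16.85
position: [0.5543, 0.1969, 0.002]
eef_rot: [62.1, 90.0, -2.4]
force: [0.0, 2.3, 1.1]
width: 0.305
```

```bash
python3 - <<'E'
from h import *
plan([66,-1,2],JP)
a=read_camera("scene");b=read_camera("side")
cv2.imwrite("pics/s18.png",cv2.resize(np.vstack([a[155:205,130:262],b[133:200,140:272]]),None,fx=5,fy=5,interpolation=cv2.INTER_CUBIC))
E
```

```text
now jig mm [23.8 -1.   2. ] delta [ 0.   0.1 42.2] turn -0.0 j7 12.0 F [0.  2.3 1.1] t 16.85 x-axis [ 1.e-04 -0.e+00 -1.e+00] w 0.305
```

View pics/s18.png

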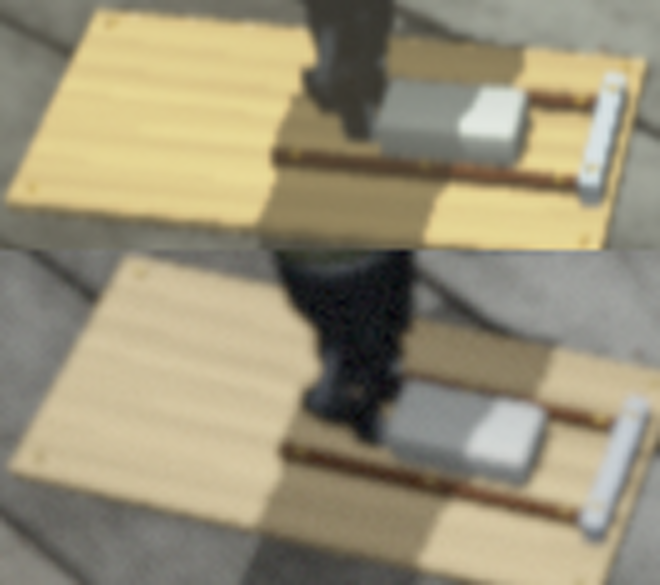

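The block is still straight, with clear board on both sides. About 42 mm of travel remains.

Emit:
drive_tool(
  steps=[
    {"fingers":26,"delta_pos":[0,0,5],"turn":0},
    {"fingers":26,"delta_pos":[0,0,10],"turn":0},
    {"fingers":26,"delta_pos":[0,0,15],"turn":0},
    {"fingers":26,"delta_pos":[0,0,20],"turn":0},
    {"fingers":26,"delta_pos":[0,0,25],"turn":0},
    {"fingers":26,"delta_pos":[0,0,29],"turn":0},
    {"fingers":26,"delta_pos":[0,0,32],"turn":0},
    {"fingers":26,"delta_pos":[0,0,34],"turn":0},
    {"fingers":26,"delta_pos":[0,0,36],"turn":0},
    {"fingers":26,"delta_pos":[0,0,37],"turn":0},
    {"fingers":26,"delta_pos":[0,0,38],"turn":0},
    {"fingers":26,"delta_pos":[0,0,38],"turn":0},
  ],
)

```text
time: 18.15
position: [0.5705, 0.163, 0.002]
eef_rot: [43.8, 90.0, -20.7]
force: [0.3, -0.4, -0.0]
width: 0.296
```

```bash
python3 - <<'E'
from h import *
plan([66,-1,2],JP)
a=read_camera("scene");b=read_camera("side")
cv2.imwrite("pics/s19.png",cv2.resize(np.vstack([a[160:205,180:262],b[150:200,190:272]]),None,fx=6,fy=6,interpolation=cv2.INTER_CUBIC))
E
```

```text
now jig mm [61.4 -1.   2. ] delta [0.  0.  4.6] turn 0.0 j7 14.6 F [ 0.3 -0.4 -0. ] t 18.15 x-axis [ 2.e-04 -1.e-04 -1.e+00] w 0.296
```

View pics/s19.png

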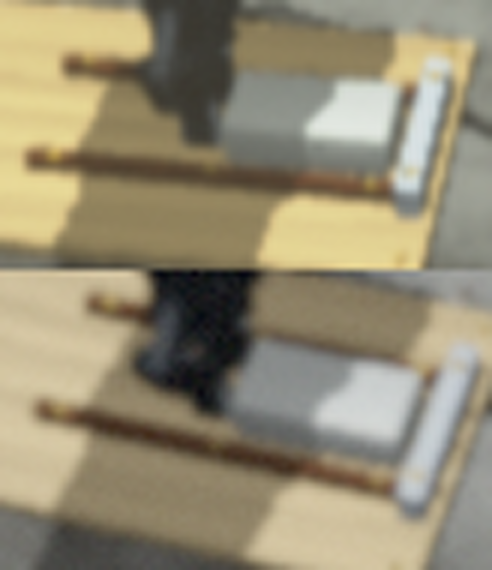

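Emit:
drive_tool(
  steps=[
    {"fingers":26,"delta_pos":[0,0,1],"turn":0},
    {"fingers":26,"delta_pos":[0,0,2],"turn":0},
    {"fingers":26,"delta_pos":[0,0,3],"turn":0},
    {"fingers":26,"delta_pos":[0,0,4],"turn":0},
    {"fingers":26,"delta_pos":[0,0,4],"turn":0},
  ],
)

```text
time: 18.75
position: [0.5723, 0.1593, 0.002]
eef_rot: [49.8, 90.0, -14.7]
force: [-0.5, 0.3, 0.8]
width: 0.305
```

Emit:
drive_tool(
  steps=[
    {"fingers":26,"delta_pos":[0,0,0.7],"turn":0},
    {"fingers":26,"delta_pos":[0,0,1.5],"turn":0},
    {"fingers":26,"delta_pos":[0,0,1.5],"turn":0},
  ],
)

```text
time: 19.05
position: [0.5729, 0.158, 0.002]
eef_rot: [50.8, 90.0, -13.6]
force: [-0.2, 1.1, 0.2]
width: 0.304
```

Emit:
drive_tool(
  steps=[
    {"fingers":26,"delta_pos":[0,0,0.5],"turn":0},
    {"fingers":26,"delta_pos":[0,0,1],"turn":0},
    {"fingers":26,"delta_pos":[0,0,1],"turn":0},
  ],
)

```text
time: 19.35
position: [0.5733, 0.1572, 0.0021]
eef_rot: [71.1, 90.0, 6.6]
force: [-0.8, 1.1, 0.0]
width: 0.305
```

```bash
python3 - <<'E'
from h import *
plan([66,-1,2],JP)
a=read_camera("scene");b=read_camera("side")
cv2.imwrite("pics/s20.png",cv2.resize(np.vstack([a[160:205,180:262],b[150:200,190:272]]),None,fx=6,fy=6,interpolation=cv2.INTER_CUBIC))
E
```

```text
now jig mm [67.8 -1.   2.1] delta [ 0.1  0.  -1.8] turn 0.0 j7 15.1 F [-0.8  1.1  0. ] t 19.35 x-axis [ 2.e-04  0.e+00 -1.e+00] w 0.305
```

View pics/s20.png

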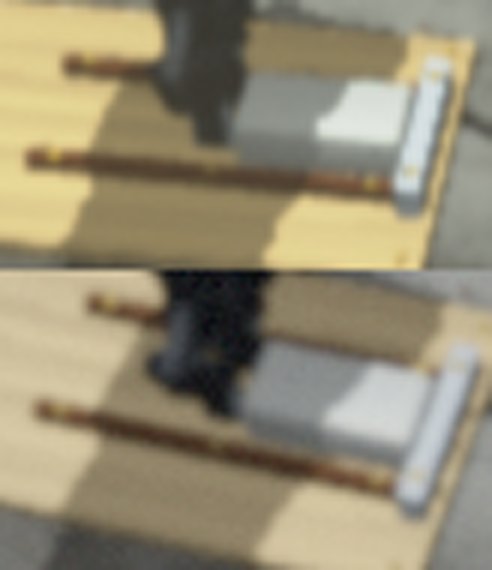

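Emit:
drive_tool(
  steps=[
    {"fingers":26,"delta_pos":[0,0,0.5],"turn":0},
    {"fingers":26,"delta_pos":[0,0,1],"turn":0},
    {"fingers":26,"delta_pos":[0,0,1],"turn":0},
  ],
)

```text
time: 19.75
position: [0.5734, 0.1568, 0.002]
eef_rot: [-169.4, 90.0, 126.1]
force: [-1.8, 3.7, 2.4]
width: 0.307
```

Emit:
drive_tool(
  steps=[
    {"fingers":26,"delta_pos":[0,0,0.5],"turn":0},
    {"fingers":26,"delta_pos":[0,0,1],"turn":0},
    {"fingers":26,"delta_pos":[0,0,1],"turn":0},
  ],
)

```text
time: 20.05
position: [0.5734, 0.1568, 0.002]
eef_rot: [-169.9, 89.9, 125.7]
force: [-4.3, 6.4, 3.2]
width: 0.305
```

The TCP has stalled and the force now opposes the push, so the block is against the stop. One more light press will square it, then I'll withdraw along the lane and up.

Emit:
drive_tool(
  steps=[
    {"fingers":26,"delta_pos":[0,0,1],"turn":0},
    {"fingers":26,"delta_pos":[0,0,1],"turn":0},
    {"fingers":26,"delta_pos":[0,0,1],"turn":0},
  ],
)

```text
time: 20.35
position: [0.5734, 0.1568, 0.002]
eef_rot: [-166.2, 89.9, 129.5]
force: [-4.5, 9.0, 3.4]
width: 0.307
```

Emit:
drive_tool(
  steps=[
    {"fingers":26,"delta_pos":[0,0,-3],"turn":0},
    {"fingers":26,"delta_pos":[0,0,-10],"turn":0},
    {"fingers":26,"delta_pos":[0,0,-20],"turn":0},
    {"fingers":26,"delta_pos":[-25,0,-25],"turn":0},
    {"fingers":26,"delta_pos":[-65,0,-25],"turn":0},
    {"fingers":26,"delta_pos":[-105,0,-25],"turn":0},
    {"fingers":85,"delta_pos":[-135,0,-25],"turn":0},
    {"fingers":85,"delta_pos":[-150,0,-25],"turn":0},
    {"fingers":85,"delta_pos":[-150,0,-25],"turn":0},
    {"fingers":85,"delta_pos":[-150,0,-25],"turn":0},
    {"fingers":85,"delta_pos":[-150,0,-25],"turn":0},
  ],
)

```text
time: 21.45
position: [0.563, 0.177, 0.1508]
eef_rot: [-91.6, 89.9, -156.1]
force: [0.1, -0.2, 0.5]
width: 0.993
```

```bash
python3 - <<'E'
from h import *
plan([66,-1,2],JP)
c=calibration("wrist");np.savez("w21.npz",K=c["intrinsics"],T=c["world_from_camera"])
im=read_camera("wrist");a=read_camera("scene");b=read_camera("side")
cv2.imwrite("pics/w21.png",im);cv2.imwrite("pics/scene21.png",a)
cv2.imwrite("pics/s21.png",cv2.resize(np.vstack([a[160:205,180:262],b[150:200,190:272]]),None,fx=6,fy=6,interpolation=cv2.INTER_CUBIC))
E
```

```text
now jig mm [ 45.4  -1.8 150.8] delta [148.8   1.1  20.6] turn 0.02 j7 11.2 F [ 0.1 -0.2  0.5] t 21.45 x-axis [-1.7e-03 -7.0e-04 -1.0e+00] w 0.993
```

View pics/s21.png

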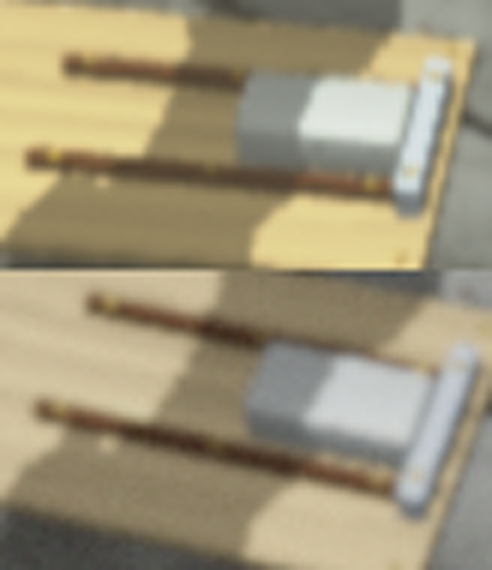

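View pics/w21.png

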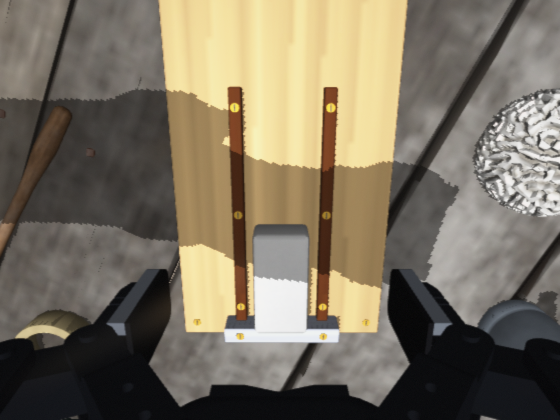

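View pics/scene21.png

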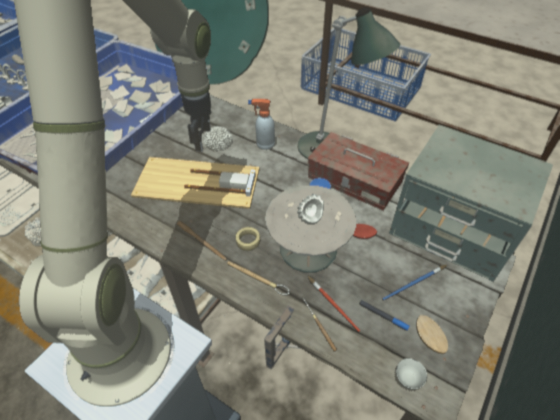

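The wrist view shows the block at (253-310, 225-333) centred between the rails, its end at the stop plate (rows 317-342). I'll zoom in on the contact.

```bash
python3 - <<'E'
from h import *
im=cv2.imread("pics/w21.png");cv2.imwrite("pics/w21a.png",cv2.resize(im[210:350,210:350],None,fx=4.2,fy=4.2,interpolation=cv2.INTER_CUBIC))
E
```

```text
(no output)
```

View pics/w21a.png

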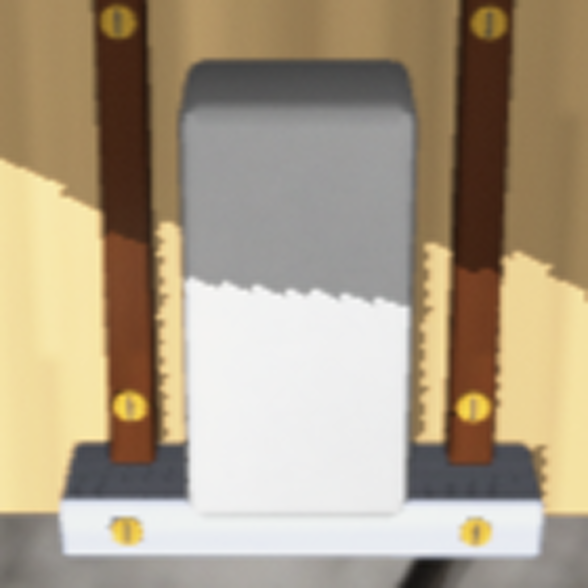

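```bash
python3 - <<'E'
from h import *
c=ld("w21.npz")
for a,z in(((188,514),.042),((406,514),.042),((65,500),.034),((543,500),.034),((183,110),.042),((414,110),.042),((152,420),.022),((449,420),.022)):
  print(a,np.round(tojig(ray(c,unc([a],(210,210),4.2)[0],z),JP)*1e3,1))
print(robot.read_state()["force"]); robot.hand_in()
E
```

```text
(188, 514) [167.6 -23.2  42. ]
(406, 514) [167.6  20.5  42. ]
(65, 500) [170.1 -49.1  34. ]
(543, 500) [170.   49.3  34. ]
(183, 110) [ 80.6 -22.5  42. ]
(414, 110) [80.6 20.1 42. ]
(152, 420) [159.  -31.9  22. ]
(449, 420) [158.9  30.7  22. ]
[-0.18525098 -0.93468967 -0.35819788]
the job is handed in; nothing more can be done
```

The block is seated flat against the stop plate, the gripper is clear above the lane, and the job is handed in at about 21.6 s of the 70 s allowed.

I pushed the block sideways to straighten and centre it on the apron, then squared it with a two-finger push from behind. After that I pushed it down the lane in stages until it met the stop. It was never gripped or lifted.

**Seating:** The tool stalled at the stop with the force against the push rising to about 10 N. The final wrist picture shows the block's end parallel to the plate. The block's top front edge measured at jig x = 167.6 mm against 170 mm for the plate face. I put that 2.4 mm down to the rounded top edge, because of the stall and because the top front edge read short in every view.

**Rails:** The block's sides lie at about y = -23 and +20.5 mm, between rail faces measured at about -32 and +31 mm. That leaves roughly 8 to 10 mm on each side. It sits about 1.5 mm to the right of centre, straight to within about half a degree. I held the fingertips an estimated 5 mm above the rail tops while in the lane.

**Disagreement found:** The fingertips appeared about 25 to 30 mm behind the reported TCP in all three cameras, not 17 mm ahead as stated. I set heights by the pictures, and lowering the fingers produced no contact force, which supports the pictures.

**Afterwards:** The wrist force was near zero, and the last scene picture shows the other things on the bench apparently undisturbed.

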